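Close the test fixture and shut the guard

TASK

Get the board in the guard cabinet ready for its test: slide the cabinet's clear front sash up to the top, reach in under it and gently close the red lid of the black test fixture fully down over the board, then ease the sash back down until it is fully shut. Do not slam the lid or the sash, and do not disturb the other things on the bench or in the cabinet.

Things in the scene. Friction and masses are not known exactly. Their poses are not given: they have to be found in the camera images.
- guard: Clear-walled guard cabinet fixed to the bench, 240 deep (own x) x 400 wide (y), white base 12 thick, solid clear roof 320 above the bench, clear sides and back. Origin: centre of its underside; own x points from the front (robot side) to the back. The sash runs at own x = -126 between two rails 600 tall, inner faces at own y = +-193, with a cross bar on top.
- sash (a joint): Height of the sliding sash above shut, m: 0 = fully shut (bottom edge on the base, 13 mm above the bench), 0.28 = fully up (bottom edge 293 mm above the bench). Clear panel 382 wide x 296 tall, 0.45 kg, blue bottom rail 14 thick x 22 tall. Its guides rub and hold it where it is left: about 12 N lifts it, 3 N lowers it.
- sash_handle (a point): Grip point of the sash's lift handle: an orange solid block in the middle of the sash, 36 wide (cabinet y) x 20 tall, just above the blue rail, sticking out 60 towards the robot; the point is the middle of its width and height, 42 in front of the sash plane and 20 from the block's front end. 58 mm above the bench when shut. Moves with the sash.
- fixture: Black test fixture, an open box 105 deep (its x) x 150 wide (its y) x 32 tall, fixed on the cabinet's base with a green circuit board in it. Origin: centre of its underside (12 mm above the bench); its own x points away from the front edge, towards the hinge, z up.
- lid (a joint): Angle of the fixture's red lid, rad: 0 = fully closed on the box, grows as its front edge rises; a stiff hinge holds it wherever it is left; about 3 N on the tab moves it.
- lid_hinge (a point): Middle of the lid's hinge axis, on the top of the fixture's far edge (own x = +52.5, z = +32.5 of the fixture); the axis runs along the fixture's y.
- lid_tab (a point): Middle of the outer (upper) face of the yellow tab on the lid's front edge: tab 56 wide, 8 thick, sticking out 22 in front of the red lid (150 wide, 105 long, 8 thick). The point is 115 from the hinge axis along the lid and 8.5 off it; the tab's free end lies 12 further out. Moves with the lid.
- capacitor: Loose blue capacitor can, 32 diameter x 50 tall, upright in the cabinet beside the fixture; origin at the centre of its underside. Leave alone.
- heatsink: Loose finned aluminium heatsink 50 x 40 x 30 tall in the cabinet on the fixture's other side; origin at the centre of its underside. Leave alone.
- multimeter: Loose orange multimeter lying flat, 170 (own x) x 85 x 35 tall; origin at the centre of its underside. Leave alone.
- solvent: Loose red bottle with a steel cap, 64 diameter x 150 tall; origin at the centre of its underside. Leave alone.
- power_module: Loose black power module 94 (own x) x 48 x 28 tall; origin at the centre of its underside. Leave alone.
- screwdriver: Loose yellow-handled screwdriver lying on the bench, about 200 long; origin under its middle. Leave alone.
- tool_cup: Loose white cup with pens, 76 diameter x 180 tall with them; origin at the centre of its underside. Leave alone.

How it is judged:
By the outcome, as a careful person would: the job done as asked, in the order asked, and still so for the second after the job is handed in, with the robot touching nothing.
It also fails if it takes over 72 s, if anything falls off the work surface, if the arm or the gripper's body presses on something with over 40 N, if the wrist force passes 120 N, or if a joint passes its speed limit or range.

ROBOT

A 7-joint arm with a two-finger parallel gripper is mounted at the origin on the work surface. World frame = base frame: x ahead of the robot, y to its left, z up, the work surface at z = 0. Lengths are in m, angles in rad, forces in N, time in s.
With the tool pointing down it reaches from about 0.4 to 0.9 m from the base axis. Payload 5.5 kg.
Tool frame: the origin (TCP) lies at the very end of the fingers, on their centre line; the grasp point (between the pads) lies 19 mm behind it; z points along the fingers, y is the line along which they close (so a half turn about z gives the same grasp; the last joint's range is limited). The gripper opens to 85 mm and grips with 20 to 120 N. Pads are 22 mm wide; open, the fingers measure 114 mm over their backs; the gripper's body (76 mm by 85 mm) begins 54 mm behind the grasp point. The pads swing forward as they close: fully open they stand 13 mm farther back than shut.
Start: joints at [-0.902, 0.501, -0.427, 1.55, 0.221, 1.138, -0.21], TCP at [0.257, 0.597, 0.231] pointing down, gripper open.
Joint ranges: [-2.88, 2.88], [-0.31, 2.03], [-1.54, 1.56], [0.2, 2.42], [-1.41, 4.55], [0.19, 2.02], [-2.57, 2.57]. Speed limits (rad/s): [2.57, 2.57, 3.14, 3.14, 3.14, 3.14, 3.14].

INTERFACE

Orientations are given as a unit quaternion [w, x, y, z].
In Python, from station import * gives the robot as it stands.
- The arm moves only by the tool apply_moves, never from a script. Its argument "deltas" is a list of rows, each a list of 7 numbers: the shift along the tool's x, y, z in units of 0.08 m (1.0 is 0.08 m), then the turn, a rotation vector about the tool's x, y, z in units of 360 degrees (1.0 is 360 degrees), then the opening, from 0 (shut) to 1 (fully open). In form: [[dx, dy, dz, rx, ry, rz, claw], ...]. A call has 1 to 20 rows; each row is the pose to reach, as a shift and turn from the pose commanded when the call began, along the tool's axes at that moment, turning the shorter way round; what a row does not reach only later rows make up. A row lasts 1/8 s, in which the tool goes at most 62.5 mm and 10.7 degrees, less where a joint would pass 70% of its speed; a pose out of reach is approached as far as the arm can. A call with a number of a shift or a turn outside -1 to 1 is refused whole. A call with a gripper value outside its range is refused whole. The fingers move at their own pace and stop on an object; "squeeze" is the grip in N (left out, the last holds). Time passes only in rows, so rows that repeat a pose let the fingers close. It gives the time, the measured TCP pose, the force, the opening and the grip force at its end, in the units of the state.
- sense(): the state, without advancing time (a new reading comes with each control period).
- get_image(name): name is "scene" or "top" or "wrist"; returns (picture, depth): 480x640x3 uint8, red, green, blue; 480x640 float32, m along the optical axis (not along the pixel's ray), 0 where there is no reading.
- calibration(name): a dict with "fx", "fy", "cx", "cy" (pixels), "extrinsics" (4x4, takes a point from camera to world coordinates). Camera axes: x right, y down, z forward; pixel columns grow to the right and rows downward; lengths in m; the calibration is good to about 2 mm. A picture is of the moment at which its call begins: read the wrist's pose just before it. calibration takes no time and is no camera call; for the wrist camera it gives the pose at the moment of the call.
- hand_in(): hands the job in; it is judged then, once.
The state is a dict: "t": time; "q": joint angles; "joint_velocities": joint speeds; "joint_efforts": joint torques, N m; "tool_pos": TCP position; "tcp_rot": TCP orientation; "wrist_force": force on the tool from outside, world axes, zero at the start; "torque": the same for the moment, N m; "opening": finger opening in m; "grasp_force": force on a finger pad.
Only numpy, scipy, OpenCV 4.12 (cv2) and the standard library are available. Lean on these libraries where they do the work, as an engineer would, in place of code of your own. Each camera call takes 0.05 s, during which the arm holds its last target. There are 200 camera calls.

## Working session

There is one attempt and no reset: what is moved stays moved. The work goes in short steps, Python scripts to look and compute and a tool call to move; the robot and the scene stay as the last step left them, time stands still between calls to the robot, and variables do not carry over. Pictures are saved under pics/ and viewed, at most 10 in all, crops included, and the job is handed in when it is done.

Besides the shell and the picture viewer there is one more tool, called after "Call:" by a JSON object that holds its "fn" and its "kwargs", one argument or row to a line. apply_moves: Moves the arm, as the interface text tells. Shifts and turns lie within -1 to 1; 1 stands for 0.08 m of shift or 360 degrees of turn. Its arguments: {"type":"object","properties":{"deltas":{"type":"array","items":{"type":"array","items":{"type":"number","minimum":-1,"maximum":1}}},"squeeze":{"type":"number"}},"required":["deltas"]}

```bash
mkdir -p pics; ls
python3 - <<'E'
from station import *
import cv2,numpy as np
s=sense();print(s['t'],s['tool_pos'],s['tcp_rot'],s['opening'])
for n in ["scene","top"]:
    im,d=get_image(n);c=calibration(n)
    print(n,c)
    cv2.imwrite(f"pics/{n}0.png",im[:,:,::-1]);np.savez(f"{n}0.npz",im=im,d=d,**c)
E
```

```text
pics
0.0 [0.2563599  0.59654108 0.2302656 ] [-2.12913924e-04  2.01460154e-01  9.79496215e-01 -9.62558310e-04] 0.08532444339846094
scene {'fx': 459.5092950287223, 'fy': 459.5092950287223, 'cx': 326.609727556103, 'cy': 238.94153100566913, 'extrinsics': array([[ 0.67755948,  0.6984382 , -0.23042836,  0.79499079],
       [ 0.73543078, -0.6402615 ,  0.22182602, -0.2290666 ],
       [ 0.00739735, -0.31976443, -0.9474682 ,  1.0709822 ],
       [ 0.        ,  0.        ,  0.        ,  1.        ]])}
top {'fx': 451.8935731438528, 'fy': 451.8935731438528, 'cx': 326.75590265036135, 'cy': 236.2967920670905, 'extrinsics': array([[ 0.01402474, -0.99662151,  0.08092514,  0.47549247],
       [-0.99976313, -0.0126297 ,  0.01772484, -0.02131965],
       [-0.0166429 , -0.08115456, -0.99656257,  1.17260735],
       [ 0.        ,  0.        ,  0.        ,  1.        ]])}
```

View pics/scene0.png

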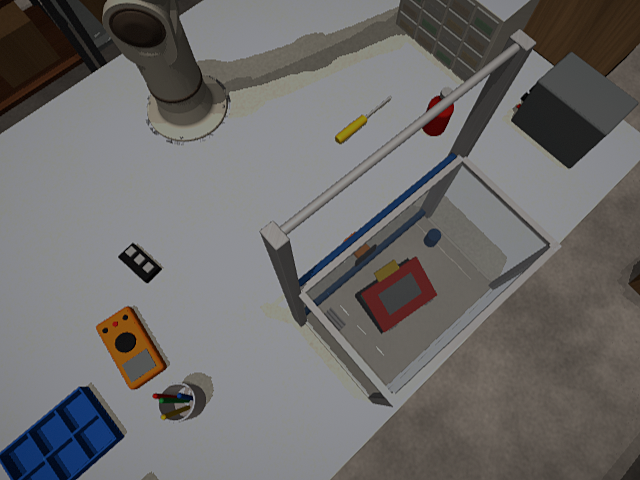

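View pics/top0.png

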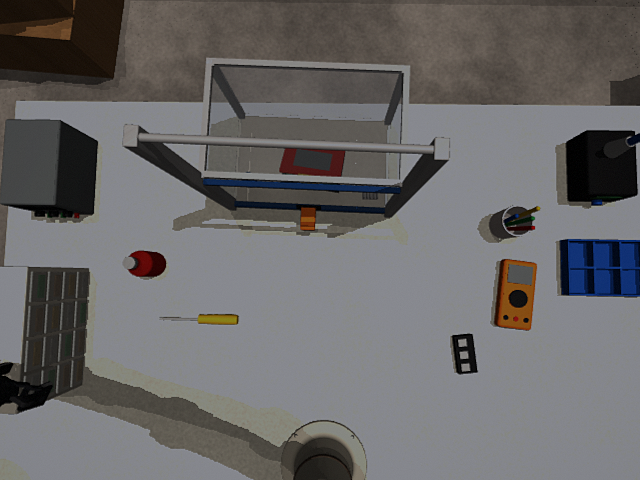

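Scene view: the sash is shut, with the orange handle at about (365,253), the yellow tab at (387,270), the red lid at (400,295) and the blue can at (432,237). Top view: handle at (308,218), lid at (313,160), post tops at (131,135) and (441,149).

```bash
cat > h.py <<'E'
import cv2,numpy as np
def load(n):
    z=np.load(n+".npz");return {k:z[k] for k in z}
def ray(c,u,v):
    E=c['extrinsics'];r=np.stack([(np.asarray(u,float)-c['cx'])/c['fx'],(np.asarray(v,float)-c['cy'])/c['fy'],np.ones(np.shape(u))],-1)
    return E[:3,3],r@E[:3,:3].T
def onz(c,u,v,z):
    o,r=ray(c,u,v);return o+r*((z-o[2])/r[...,2])[...,None]
def pts(c,m):
    v,u=np.nonzero(m&(c['d']>0));o,r=ray(c,u,v);return o+r*c['d'][v,u][:,None],u,v
def hsv(c,lo,hi,box=None):
    m=cv2.inRange(cv2.cvtColor(c['im'],cv2.COLOR_RGB2HSV),np.array(lo),np.array(hi))>0
    if box:
        b=np.zeros_like(m);x0,y0,x1,y1=box;b[y0:y1,x0:x1]=1;m&=b
    return m
E
python3 - <<'E'
from h import *
np.set_printoptions(precision=3,suppress=True)
for n,boxes in {"top0":dict(orange=((5,120,60),(16,255,255),(290,200,330,240)),red=((0,120,40),(4,255,255),(270,140,350,180)),yellow=((18,120,60),(32,255,255),(270,140,350,200)),blue=((100,120,30),(125,255,255),(195,170,420,220))),
 "scene0":dict(orange=((5,120,60),(16,255,255),(350,235,380,262)),red=((0,120,40),(4,255,255),(350,250,445,340)),yellow=((18,120,60),(32,255,255),(370,255,405,285)),blue=((100,120,30),(125,255,255),(290,150,470,310)))}.items():
    c=load(n)
    for k,(lo,hi,b) in boxes.items():
        P,u,v=pts(c,hsv(c,lo,hi,b))
        if len(u)==0: print(n,k,0);continue
        print(n,k,len(u),'uv',u.min(),u.max(),v.min(),v.max(),u.mean(),v.mean(),'pct5/50/95',np.percentile(P,[2,50,98],axis=0).ravel())
        rc=cv2.minAreaRect(np.stack([u,v],1).astype(np.float32));print(cv2.boxPoints(rc).ravel())
c=load("top0")
for u,v in [(131,135),(441,149),(200,139),(350,145),(208,65),(405,70),(300,65),(250,178),(350,183)]:
    o,r=ray(c,u,v);print(u,v,o+r*c['d'][v,u])
# zoom crops
a=cv2.resize(c['im'][55:240,120:460],None,fx=2.3,fy=2.3,interpolation=2);cv2.imwrite('pics/t1.png',a[:,:,::-1])
c=load("scene0")
a=cv2.resize(c['im'][150:410,280:480],None,fx=2.3,fy=2.3,interpolation=2)
cv2.imwrite('pics/s1.png',a[:,:,::-1])
E
```

```text
top0 orange 317 uv 300 315 208 229 307.3217665615142 218.7160883280757 pct5/50/95 [0.582 0.03  0.069 0.607 0.047 0.074 0.634 0.064 0.078]
[300. 208. 315. 208. 315. 229. 300. 229.]
top0 red 811 uv 279 344 148 175 312.3464858199753 163.00739827373613 pct5/50/95 [ 0.663 -0.033  0.313  0.682  0.018  0.316  0.713  0.082  0.32 ]
[278.857 172.993 280.084 147.242 344.034 150.287 342.808 176.038]
top0 yellow 7 uv 298 304 174 174 301.0 174.0 pct5/50/95 [0.664 0.04  0.314 0.665 0.045 0.316 0.665 0.051 0.318]
[304. 174. 304. 174. 298. 174. 298. 174.]
top0 blue 1735 uv 203 400 179 212 303.88184438040344 192.5256484149856 pct5/50/95 [ 0.633 -0.137  0.04   0.642  0.045  0.314  0.652  0.227  0.318]
[201.866 203.948 203.062 177.639 400.155 186.598 398.959 212.907]
scene0 orange 101 uv 350 369 235 257 361.35643564356434 250.16831683168317 pct5/50/95 [ 0.661 -0.036  0.313  0.667 -0.022  0.316  0.672 -0.009  0.319]
[342.5 242.5 353.5 231.5 369.5 247.5 358.5 258.5]
scene0 red 1910 uv 361 436 257 331 399.05759162303667 294.82984293193715 pct5/50/95 [ 0.725 -0.085  0.313  0.766 -0.033  0.316  0.802  0.031  0.319]
[358.132 294.609 415.342 256.025 440.634 293.526 383.423 332.11 ]
scene0 yellow 251 uv 374 398 260 281 386.39043824701196 270.45418326693226 pct5/50/95 [ 0.712 -0.037  0.313  0.721 -0.016  0.316  0.731  0.005  0.318]
[372.923 273.385 393.923 259.385 399.462 267.692 378.462 281.692]
scene0 blue 1500 uv 299 456 153 309 377.1766666666667 226.986 pct5/50/95 [ 0.634 -0.135  0.312  0.645  0.03   0.315  0.735  0.225  0.318]
[287.776 288.208 452.491 151.765 490.363 197.483 325.648 333.926]
131 135 [0.652 0.247 0.598]
441 149 [ 0.636 -0.156  0.6  ]
200 139 [0.648 0.157 0.596]
350 145 [ 0.641 -0.04   0.597]
208 65 [0.879 0.232 0.319]
405 70 [ 0.87  -0.154  0.322]
300 65 [0.88  0.051 0.32 ]
250 178 [0.655 0.143 0.321]
350 183 [ 0.647 -0.049  0.321]
```

View pics/t1.png

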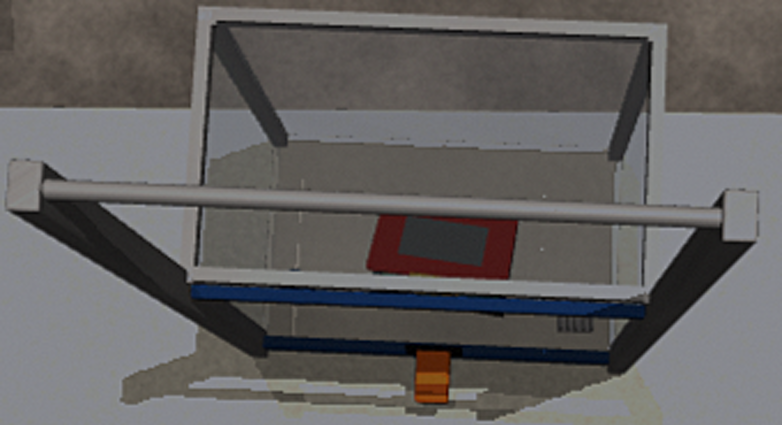

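View pics/s1.png

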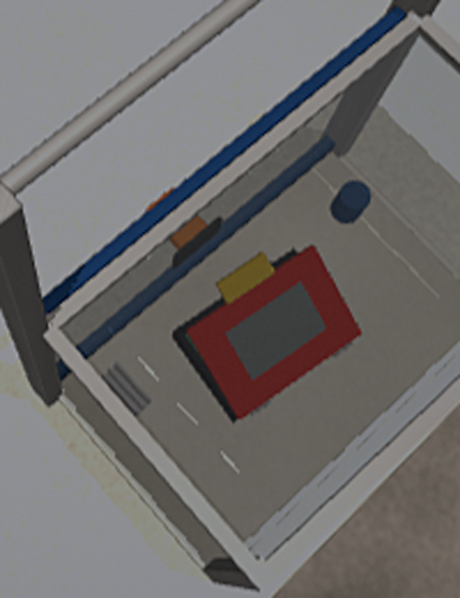

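Crops: the lid is partly open, and the heatsink sits at about (335,318) in the scene view. Next I triangulate the lid's front corners and check the arm's kinematics (it looks like an xArm7).

```bash
cat > arm.py <<'E'
import numpy as np
from scipy.optimize import least_squares
from scipy.spatial.transform import Rotation as R
pi=np.pi
DH=[(0,0,.267),(-pi/2,0,0),(pi/2,0,.293),(pi/2,.0525,0),(pi/2,.0775,.3425),(pi/2,0,0),(-pi/2,.076,.097)]
LO=np.array([-2.88,-.31,-1.54,.2,-1.41,.19,-2.57]);HI=np.array([2.88,2.03,1.56,2.42,4.55,2.02,2.57])
def fk(q,tool=.172,full=False):
    T=np.eye(4);L=[]
    for (al,a,d),t in zip(DH,q):
        A=np.eye(4);A[:3,:3]=R.from_euler('x',al).as_matrix();A[0,3]=a
        B=np.eye(4);B[:3,:3]=R.from_euler('z',t).as_matrix();B[2,3]=d
        T=T@A@B;L.append(T[:3,3].copy())
    T=T.copy();T[:3,3]+=tool*T[:3,2]
    return (T,L) if full else T
def ik(p,Rm,q0,tool):
    f=lambda q:np.r_[(fk(q,tool)[:3,3]-p)*10,(R.from_matrix(fk(q,tool)[:3,:3].T@Rm)).as_rotvec()*3,.01*(q-q0)]
    s=least_squares(f,np.clip(q0,LO+.01,HI-.01),bounds=(LO,HI))
    T=fk(s.x,tool);return s.x,np.linalg.norm(T[:3,3]-p)*1e3,np.degrees(R.from_matrix(T[:3,:3].T@Rm).magnitude())
E
python3 - <<'E'
from h import *;from arm import *
from station import sense
np.set_printoptions(precision=3,suppress=True)
s=sense();q=np.array(s['q']);T=fk(q,0);print(T, (s['tool_pos']-T[:3,3])@T[:3,:3])
print('tcp', R.from_quat(np.array(s['tcp_rot'])[[1,2,3,0]]).as_matrix())
t,c=load("top0"),load("scene0")
def tri(a,b):
    o1,r1=ray(t,*a);o2,r2=ray(c,*b);A=np.stack([r1,-r2],1);x=np.linalg.lstsq(A,o2-o1,rcond=None)[0]
    return (o1+r1*x[0]+o2+r2*x[1])/2,np.linalg.norm(o1+r1*x[0]-o2-r2*x[1])
print('FL',tri((280,172.4),(416.1,257.4)),'FR',tri((341.7,175.4),(362.6,294.8)))
print('blackplate FL',tri((280+.0,172.4),(416.1,257.4)))
for n,uv in dict(BR=(383.5,331.7),BL=(436.5,293.9)).items(): print(n,onz(c,*uv,.05))
print('cap',onz(c,432,234,.062),'hs',onz(c,335,318,.042),'tab mid',onz(c,386.4,270.4,.1),onz(c,386.4,270.4,.15))
for k in [(203,405)]:pass
E
```

```text
[[ 0.387 -0.922 -0.011  0.189]
 [-0.921 -0.388  0.038 -0.558]
 [-0.04  -0.004 -0.999  0.312]
 [ 0.     0.     0.     1.   ]] [-1.034 -0.509  0.125]
tcp [[-0.919  0.395 -0.001]
 [ 0.395  0.919 -0.002]
 [ 0.    -0.002 -1.   ]]
FL (array([0.721, 0.117, 0.086]), np.float64(0.005985453395623411)) FR (array([ 0.706, -0.035,  0.122]), np.float64(0.0010976754076411073))
blackplate FL (array([0.721, 0.117, 0.086]), np.float64(0.005985453395623411))
BR [ 0.789 -0.044  0.05 ]
BL [0.811 0.104 0.05 ]
cap [0.707 0.196 0.062] hs [ 0.694 -0.101  0.042] tab mid [0.7   0.045 0.1  ] [0.705 0.031 0.15 ]
```

Run:
```python
from h import *
np.set_printoptions(precision=3,suppress=True)
t,c=load("top0"),load("scene0")
for nm,b,f in [('R',(383.5,331.7),(362.6,294.8)),('L',(436.5,293.9),(416.1,257.4))]:
    B=onz(c,*b,.051);o,r=ray(c,*f);r=r/np.linalg.norm(r);w=o-B
    d=np.sqrt((w@r)**2-(w@w-.105**2)+0j)
    for s in (-1,1):
        k=-(w@r)+s*d;P=(o+r*k.real);print(nm,'back',B,'front',P,k.imag,'ang',np.degrees(np.arcsin((P[2]-B[2])/.105)))
        Q=np.linalg.inv(t['extrinsics'])@np.r_[P,1];print('  top px',Q[0]/Q[2]*t['fx']+t['cx'],Q[1]/Q[2]*t['fy']+t['cy'])
```

```text
R back [ 0.789 -0.044  0.051] front [ 0.705 -0.033  0.113] 0.0 ang 35.98865848489056
  top px 340.47603482736116 176.2994635850738
R back [ 0.789 -0.044  0.051] front [ 0.696 -0.013  0.014] 0.0 ang -20.35861633550119
  top px 332.17222220701973 187.80572972799044
L back [0.811 0.104 0.051] front [0.724 0.111 0.11 ] 0.0 ang 34.51533269611362
  top px 280.3697447279678 167.90498080573053
L back [0.811 0.104 0.051] front [0.718 0.143 0.021] 0.0 ang -16.68871677735466
  top px 272.2051778262414 178.31565376715753
```

Call:
{"fn": "apply_moves", "kwargs": {
  "deltas": [
    [0,0,-0.3,0,0,0,1],
    [0,0,-0.6,0,0,0,1]
  ]
}}

```text
t: 0.35
tool_pos: [0.2564, 0.5966, 0.2789]
tcp_rot: [-0.0, 0.201, 0.979, -0.001]
wrist_force: [-0.2, 0.4, 0.1]
opening: 0.0858
grasp_force: 0.0
```

Lid open by about 35°, tab point at about (0.707, 0.043, 0.117), handle at about (0.602, 0.047, 0.058), and cabinet yaw about -0.04. These all agree with the given sizes. I'll fly over to the front of the cabinet.

Call:
{"fn": "apply_moves", "kwargs": {
  "deltas": [
    [-0.4,-0.4,0,0,0,0,1],
    [-0.8,-0.8,0,0,0,0,1],
    [-1,-1,0,0,0,0,1]
  ]
}}

```text
t: 0.72
tool_pos: [0.2999, 0.4896, 0.2789]
tcp_rot: [0.0, 0.203, 0.979, -0.001]
wrist_force: [-0.1, 0.2, 0.7]
opening: 0.0852
grasp_force: 0.0
```

Call:
{"fn": "apply_moves", "kwargs": {
  "deltas": [
    [-0.5,-0.5,0,0,0,0,1],
    [-1,-1,0,0,0,0,1]
  ]
}}

```text
t: 0.98
tool_pos: [0.3403, 0.3864, 0.2791]
tcp_rot: [-0.0, 0.201, 0.98, 0.0]
wrist_force: [1.0, -0.4, -0.5]
opening: 0.0855
grasp_force: 0.0
```

Call:
{"fn": "apply_moves", "kwargs": {
  "deltas": [
    [-0.5,-0.5,0,0,0,0,1],
    [-1,-1,0,0,0,0,1]
  ]
}}

```text
t: 1.23
tool_pos: [0.3827, 0.2809, 0.2794]
tcp_rot: [0.0, 0.201, 0.98, 0.0]
wrist_force: [1.0, 0.0, 0.4]
opening: 0.0854
grasp_force: 0.0
```

Call:
{"fn": "apply_moves", "kwargs": {
  "deltas": [
    [-0.5,-0.5,0,0,0,0,1],
    [-1,-1,0,0,0,0,1]
  ]
}}

```text
t: 1.48
tool_pos: [0.4247, 0.1759, 0.2794]
tcp_rot: [0.0, 0.201, 0.98, 0.0]
wrist_force: [0.9, 0.3, 0.0]
opening: 0.0856
grasp_force: 0.0
```

Call:
{"fn": "apply_moves", "kwargs": {
  "deltas": [
    [-0.4,-0.4,0,0,0,0,1],
    [-0.8,-0.8,0,0,0,0,1],
    [-0.8,-0.8,0,0,0,0,1],
    [-0.8,-0.8,0,0,0,0,1]
  ]
}}

```text
t: 1.98
tool_pos: [0.4576, 0.0938, 0.2792]
tcp_rot: [-0.0, 0.201, 0.98, 0.0]
wrist_force: [-0.7, 1.8, -0.9]
opening: 0.0853
grasp_force: 0.0
```

```bash
cat > row.py <<'E'
import numpy as np
from scipy.spatial.transform import Rotation as R
from station import sense
np.set_printoptions(precision=3,suppress=True)
YAW=-0.04
def pose(tilt,yaw=YAW):
    d=np.radians(tilt);z=np.array([np.cos(yaw)*np.sin(d),np.sin(yaw)*np.sin(d),-np.cos(d)])
    y=np.array([-np.sin(yaw),np.cos(yaw),0]);return np.stack([np.cross(y,z),y,z],1)
def row(p,tilt,yaw=YAW):
    s=sense();C=R.from_quat(np.array(s['tcp_rot'])[[1,2,3,0]]).as_matrix()
    return np.r_[C.T@(np.array(p)-s['tool_pos'])/.08,R.from_matrix(C.T@pose(tilt,yaw)).as_rotvec()/2/np.pi]
E
python3 - <<'E'
from row import *
print(row([.50,.05,.2],45),row([.549,.049,.108],45))
E
```

```text
[-0.703 -0.295  0.989 -0.023 -0.124 -0.055] [-1.272 -0.066  2.139 -0.023 -0.124 -0.055]
```

Call:
{"fn": "apply_moves", "kwargs": {
  "deltas": [
    [-0.14,-0.06,0.2,-0.0046,-0.0248,-0.011,1],
    [-0.28,-0.12,0.4,-0.0092,-0.0496,-0.022,1],
    [-0.42,-0.18,0.6,-0.0138,-0.0744,-0.033,1],
    [-0.56,-0.24,0.8,-0.0184,-0.0992,-0.044,1],
    [-0.7,-0.295,0.99,-0.023,-0.124,-0.055,1],
    [-0.7,-0.295,0.99,-0.023,-0.124,-0.055,1],
    [-0.7,-0.295,0.99,-0.023,-0.124,-0.055,1]
  ]
}}

```text
t: 2.85
tool_pos: [0.4882, 0.0359, 0.1797]
tcp_rot: [0.272, 0.045, 0.959, -0.062]
wrist_force: [-0.4, -0.4, -1.9]
opening: 0.0854
grasp_force: 0.0
```

Run:
```python
from row import *
from station import *
import cv2
s=sense();print(s['q']);print(row([.549,.049,.108],45),row([.612,.0465,.0446],45))
im,d=get_image("wrist");c=calibration("wrist");np.savez("w1.npz",im=im,d=d,**c);cv2.imwrite("pics/w1.png",im[:,:,::-1])
```

```text
[ 0.752  0.145 -1.151  2.401  1.196  0.492  0.077]
[-0.163  0.337  1.126 -0.02  -0.037 -0.001] [-0.415  0.475  2.206 -0.02  -0.037 -0.001]
```

View pics/w1.png

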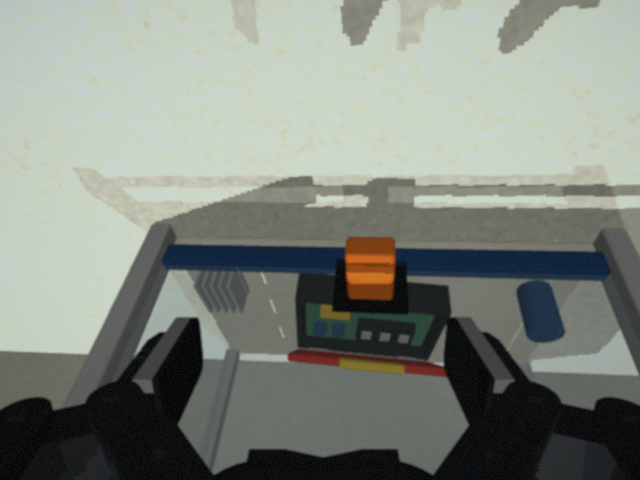

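Wrist view is upside down: the handle is at (370,268), the tab at (370,366), and the heatsink and can are on either side of the fixture. J4 is near its limit, so I'll use a tilt of about 35°.

Run:
```python
from row import *
from h import *
c=load("w1");P,u,v=pts(c,hsv(c,(5,120,60),(16,255,255),(330,225,410,310)))
print(np.percentile(P,[1,50,99],axis=0),u.min(),u.max())
for uv in [(347,240),(394,240)]: print(onz(c,*uv,.048))
for t in (35,): 
  d=pose(t)[:,2];g=np.array([.599,.047,.058])+.019*d;print(g,row(g-.09*d,t),row(g,t))
```

```text
[[0.58  0.03  0.053]
 [0.594 0.048 0.074]
 [0.636 0.066 0.075]] 344 395
[0.594 0.031 0.048]
[0.595 0.066 0.048]
[0.61  0.047 0.042] [-0.311  0.326  1.102 -0.019 -0.009 -0.002] [-0.372  0.462  2.217 -0.019 -0.009 -0.002]
```

Call:
{"fn": "apply_moves", "kwargs": {
  "deltas": [
    [-0.1,0.11,0.37,-0.006,-0.003,-0.001,1],
    [-0.2,0.22,0.7,-0.013,-0.006,-0.002,1],
    [-0.3,0.33,1,-0.019,-0.009,-0.002,1],
    [-0.3,0.33,1,-0.019,-0.009,-0.002,1],
    [-0.3,0.33,1,-0.019,-0.009,-0.002,1]
  ]
}}

```text
t: 3.52
tool_pos: [0.5527, 0.048, 0.1224]
tcp_rot: [0.299, 0.022, 0.954, -0.008]
wrist_force: [-0.2, 0.1, 0.1]
opening: 0.0854
grasp_force: 0.0
```

Run:
```python
from row import *
print(sense()['q'],sense()['tool_pos'])
for t in (35,40): 
  d=pose(t)[:,2];g=np.array([.599,.048,.060])+.019*d;print(g,row(g-.06*d,t),row(g,t))
```

```text
[ 0.622  0.437 -0.971  2.368  1.822  0.509 -0.356] [0.553 0.048 0.122]
[0.61  0.048 0.044] [-0.028  0.026  0.457 -0.001 -0.    -0.001] [-0.03   0.031  1.207 -0.001 -0.    -0.001]
[0.611 0.048 0.045] [ 0.017  0.026  0.459 -0.001 -0.014 -0.001] [-0.051  0.031  1.206 -0.001 -0.014 -0.001]
```

Call:
{"fn": "apply_moves", "kwargs": {
  "deltas": [
    [-0.02,0.03,0.25,0,0,0,1],
    [-0.03,0.03,0.5,0,0,0,1],
    [-0.03,0.03,0.75,0,0,0,1],
    [-0.03,0.03,0.95,0,0,0,1],
    [-0.03,0.03,1,0,0,0,1],
    [-0.03,0.03,1,0,0,0,1]
  ]
}}

```text
t: 4.28
tool_pos: [0.601, 0.0471, 0.0588]
tcp_rot: [0.3, 0.022, 0.954, -0.009]
wrist_force: [-1.0, 0.5, 0.3]
opening: 0.0853
grasp_force: 0.0
```

Call:
{"fn": "apply_moves", "kwargs": {
  "deltas": [
    [0,0,0.1,0,0,0,1],
    [0,0,0.2,0,0,0,1],
    [0,0,0.2,0,0,0,1],
    [0,0,0.2,0,0,0,0.7],
    [0,0,0.2,0,0,0,0.55],
    [0,0,0.2,0,0,0,0.45],
    [0,0,0.2,0,0,0,0.35],
    [0,0,0.2,0,0,0,0.3],
    [0,0,0.2,0,0,0,0.3]
  ],
  "squeeze": 60
}}

```text
t: 5.4
tool_pos: [0.6101, 0.0467, 0.0449]
tcp_rot: [0.3, 0.022, 0.954, -0.008]
wrist_force: [-2.4, -0.3, 2.4]
opening: 0.0352
grasp_force: 60.2
```

Run:
```python
from row import *
s=sense();print(s);print(pose(35).T@[0,0,1]); C=R.from_quat(np.array(s['tcp_rot'])[[1,2,3,0]]).as_matrix();print(C.T@[0,0,1])
```

```text
{'t': 5.4, 'q': array([ 0.541,  0.731, -0.877,  2.26 ,  2.073,  0.66 , -0.453]), 'joint_velocities': array([ 0.001,  0.   , -0.001, -0.001, -0.   ,  0.001, -0.   ]), 'joint_efforts': array([  0.681, -43.657, -12.003, -13.179,   1.15 ,   1.811,  -0.519]), 'tool_pos': array([0.61 , 0.047, 0.045]), 'tcp_rot': array([ 0.3  ,  0.022,  0.954, -0.008]), 'wrist_force': array([-2.368, -0.291,  2.361]), 'torque': array([0.215, 0.652, 0.771]), 'grasp_force': 60.246312618255615, 'opening': 0.035214355484463424}
[-0.574  0.    -0.819]
[-0.572 -0.002 -0.82 ]
```

Call:
{"fn": "apply_moves", "kwargs": {
  "deltas": [
    [-0.029,0,-0.041,0,0,0,0.3],
    [-0.086,0,-0.123,0,0,0,0.3],
    [-0.143,0,-0.205,0,0,0,0.3],
    [-0.2,0,-0.287,0,0,0,0.3],
    [-0.257,0,-0.369,0,0,0,0.3],
    [-0.315,0,-0.451,0,0,0,0.3],
    [-0.372,0,-0.533,0,0,0,0.3],
    [-0.429,0,-0.615,0,0,0,0.3],
    [-0.486,0,-0.697,0,0,0,0.3],
    [-0.543,0,-0.779,0,0,0,0.3],
    [-0.572,0,-0.82,0,0,0,0.3],
    [-0.572,0,-0.82,0,0,0,0.3]
  ]
}}

```text
t: 6.9
tool_pos: [0.6101, 0.0467, 0.1246]
tcp_rot: [0.3, 0.022, 0.954, -0.008]
wrist_force: [0.7, 0.2, -3.1]
opening: 0.0353
grasp_force: 63.5
```

Run:
```python
from row import *
s=sense();print(s['q'],s['tool_pos'],s['opening']); C=R.from_quat(np.array(s['tcp_rot'])[[1,2,3,0]]).as_matrix();print(C.T@[0,0,1],row([.61,.047,.125],35))
```

```text
[ 0.575  0.502 -0.909  2.244  1.742  0.506 -0.216] [0.61  0.047 0.125] 0.03534440594034001
[-0.572 -0.002 -0.82 ] [-0.002  0.003 -0.004 -0.001 -0.    -0.001]
```

Call:
{"fn": "apply_moves", "kwargs": {
  "deltas": [
    [-0.057,0,-0.082,0,0,0,0.3],
    [-0.114,0,-0.164,0,0,0,0.3],
    [-0.172,0,-0.246,0,0,0,0.3],
    [-0.229,0,-0.328,0,0,0,0.3],
    [-0.286,0,-0.41,0,0,0,0.3],
    [-0.343,0,-0.492,0,0,0,0.3],
    [-0.4,0,-0.574,0,0,0,0.3],
    [-0.458,0,-0.656,0,0,0,0.3],
    [-0.515,0,-0.738,0,0,0,0.3],
    [-0.572,0,-0.82,0,0,0,0.3],
    [-0.629,0,-0.902,0,0,0,0.3]
  ]
}}

```text
t: 8.28
tool_pos: [0.61, 0.0467, 0.2122]
tcp_rot: [0.299, 0.023, 0.954, -0.008]
wrist_force: [9.9, 0.2, -12.7]
opening: 0.0353
grasp_force: 63.3
```

Run:
```python
from row import *
s=sense();print(s['q'],s['tool_pos'],s['opening']); C=R.from_quat(np.array(s['tcp_rot'])[[1,2,3,0]]).as_matrix();print(C.T@[0,0,1],row([.61,.047,.2126],35))
```

```text
[ 0.727  0.311 -1.046  2.187  1.212  0.447  0.268] [0.61  0.047 0.212] 0.0353042256105534
[-0.571 -0.002 -0.821] [-0.003  0.004 -0.004 -0.001 -0.    -0.001]
```

Call:
{"fn": "apply_moves", "kwargs": {
  "deltas": [
    [-0.057,0,-0.082,0,0,0,0.3],
    [-0.114,0,-0.164,0,0,0,0.3],
    [-0.172,0,-0.246,0,0,0,0.3],
    [-0.229,0,-0.328,0,0,0,0.3],
    [-0.286,0,-0.41,0,0,0,0.3],
    [-0.343,0,-0.492,0,0,0,0.3],
    [-0.4,0,-0.574,0,0,0,0.3],
    [-0.458,0,-0.656,0,0,0,0.3],
    [-0.515,0,-0.738,0,0,0,0.3],
    [-0.572,0,-0.82,0,0,0,0.3],
    [-0.629,0,-0.902,0,0,0,0.3]
  ]
}}

```text
t: 9.65
tool_pos: [0.61, 0.0467, 0.3004]
tcp_rot: [0.299, 0.023, 0.954, -0.008]
wrist_force: [11.1, 0.2, -13.0]
opening: 0.0354
grasp_force: 63.2
```

Run:
```python
from row import *
s=sense();print(s['q'],s['tool_pos'],s['opening']); C=R.from_quat(np.array(s['tcp_rot'])[[1,2,3,0]]).as_matrix();print(C.T@[0,0,1],row([.61,.047,.325],35))
```

```text
[ 1.073  0.195 -1.372  2.092  0.758  0.528  0.712] [0.61  0.047 0.3  ] 0.035446007802673894
[-0.572 -0.002 -0.82 ] [-0.176  0.003 -0.253 -0.001 -0.    -0.001]
```

Call:
{"fn": "apply_moves", "kwargs": {
  "deltas": [
    [-0.029,0,-0.041,0,0,0,0.3],
    [-0.057,0,-0.082,0,0,0,0.3],
    [-0.086,0,-0.123,0,0,0,0.3],
    [-0.114,0,-0.164,0,0,0,0.3],
    [-0.137,0,-0.197,0,0,0,0.3],
    [-0.154,0,-0.221,0,0,0,0.3],
    [-0.165,0,-0.238,0,0,0,0.3],
    [-0.165,0,-0.238,0,0,0,0.3]
  ]
}}

```text
t: 10.65
tool_pos: [0.6083, 0.0468, 0.32]
tcp_rot: [0.298, 0.023, 0.954, -0.006]
wrist_force: [53.1, 7.0, -60.4]
opening: 0.0352
grasp_force: 74.1
```

Run:
```python
from row import *
s=sense();print(s['q'],s['tool_pos'],s['opening'],s['wrist_force'])
```

```text
[ 1.187  0.162 -1.467  2.068  0.641  0.545  0.824] [0.608 0.047 0.32 ] 0.035241373829359636 [ 53.117   7.    -60.411]
```

The sash hit its top stop at about 0.275 m of travel; it evidently started about 5 mm up, which matches the handle height I measured. I'll ease off the pressure and release.

Call:
{"fn": "apply_moves", "kwargs": {
  "deltas": [
    [0.007,0,0.01,0,0,0,0.3],
    [0.015,0,0.02,0,0,0,0.3],
    [0.02,0,0.028,0,0,0,0.3],
    [0.02,0,0.028,0,0,0,0.3]
  ]
}}

```text
t: 11.15
tool_pos: [0.6085, 0.0467, 0.3196]
tcp_rot: [0.298, 0.023, 0.954, -0.009]
wrist_force: [-3.8, -1.9, -4.3]
opening: 0.0352
grasp_force: 84.4
```

Run:
```python
from row import *
s=sense();print(s['tool_pos'],s['opening'],s['wrist_force'])
```

```text
[0.609 0.047 0.32 ] 0.03516474203244554 [-3.768 -1.902 -4.325]
```

Call:
{"fn": "apply_moves", "kwargs": {
  "deltas": [
    [0,0,0,0,0,0,0.5],
    [0,0,0,0,0,0,0.8],
    [0,0,0,0,0,0,1],
    [0,0,0,0,0,0,1],
    [0,0,0,0,0,0,1],
    [0.2,0,-0.14,0,0,0,1],
    [0.4,0,-0.28,0,0,0,1],
    [0.65,0,-0.45,0,0,0,1],
    [0.9,0,-0.6,0,0,0,1],
    [0.98,0,-0.65,0,0,0,1]
  ]
}}

```text
t: 12.4
tool_pos: [0.5149, 0.0514, 0.319]
tcp_rot: [0.3, 0.022, 0.954, -0.009]
wrist_force: [1.4, 0.5, -0.4]
opening: 0.0853
grasp_force: 0.0
```

Run:
```python
from row import *
from station import *
import cv2
s=sense();print(s['q'],s['tool_pos']);c=calibration("wrist");C=R.from_quat(np.array(s['tcp_rot'])[[1,2,3,0]]).as_matrix()
print('cam in tool',C.T@(c['extrinsics'][:3,3]-s['tool_pos']))
im,d=get_image("wrist");np.savez("w2.npz",im=im,d=d,**c);cv2.imwrite("pics/w2.png",im[:,:,::-1])
print(row([.53,.052,.23],45))
from h import *
c=load("w2");P,u,v=pts(c,hsv(c,(5,120,60),(16,255,255)));print(np.percentile(P,[1,50,99],axis=0),len(u))
```

```text
[ 0.839 -0.286 -0.93   2.247 -0.257  0.473  1.575] [0.515 0.051 0.319]
cam in tool [ 0.078 -0.    -0.142]
[ 0.477  0.019  1.019 -0.001 -0.028 -0.001]
[[ 0.465 -1.388 -0.668]
 [ 0.581  0.049  0.338]
 [ 1.897  0.982  0.373]] 4919
```

View pics/w2.png

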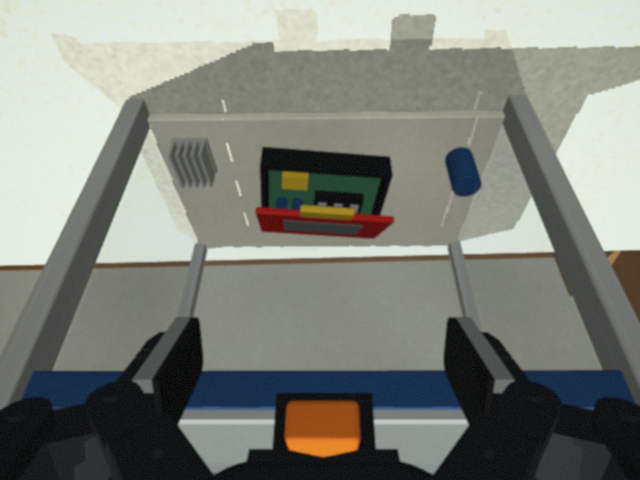

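Sash fully up: handle at (322,425), height 0.338. The lid is seen directly, with the tab at (327,212), so I can measure it with real depth.

Run:
```python
from h import *
np.set_printoptions(precision=3,suppress=True)
c=load("w2")
for k,a in dict(yellow=((20,100,60),(32,255,255),(295,200,360,225)),red=((0,120,60),(4,255,255),(250,200,400,245)),board=((0,0,0),(180,255,70),(255,145,400,165)),cap=((100,100,30),(125,255,255),(440,140,490,200))).items():
    P,u,v=pts(c,hsv(c,*a));print(k,len(u),u.min(),u.max(),v.min(),v.max());print(np.percentile(P,[2,25,50,75,98],axis=0))
P,u,v=pts(c,hsv(c,(20,100,60),(32,255,255),(295,200,360,225)))
for lo,hi in ((200,209),(209,213),(213,217),(217,224)):
    m=(v>=lo)&(v<hi); print(lo,P[m].mean(0) if m.any() else None, m.sum())
```

```text
yellow 628 300 354 205 219
[[0.686 0.02  0.04 ]
 [0.689 0.032 0.105]
 [0.692 0.046 0.107]
 [0.698 0.06  0.109]
 [0.76  0.072 0.11 ]]
red 1680 256 393 207 237
[[ 0.699 -0.033  0.056]
 [ 0.715 -0.012  0.074]
 [ 0.723  0.03   0.093]
 [ 0.76   0.09   0.097]
 [ 0.796  0.112  0.1  ]]
board 1634 261 390 147 164
[[ 0.684 -0.025  0.013]
 [ 0.688 -0.     0.018]
 [ 0.693  0.031  0.023]
 [ 0.698  0.068  0.029]
 [ 0.705  0.114  0.038]]
cap 1157 447 479 148 195
[[0.694 0.185 0.016]
 [0.696 0.191 0.033]
 [0.699 0.197 0.051]
 [0.705 0.204 0.061]
 [0.72  0.212 0.063]]
200 [0.706 0.041 0.089] 151
209 [0.691 0.047 0.107] 218
213 [0.696 0.046 0.108] 205
217 [0.706 0.056 0.104] 54
```

Call:
{"fn": "apply_moves", "kwargs": {
  "deltas": [
    [0.1,0,0.2,0,-0.005,0,0.6],
    [0.2,0,0.45,0,-0.011,0,0.2],
    [0.35,0.01,0.75,0,-0.02,0,0],
    [0.47,0.02,1,0,-0.028,0,0],
    [0.47,0.02,1,0,-0.028,0,0],
    [0.47,0.02,1,0,-0.028,0,0]
  ],
  "squeeze": 20
}}

```text
t: 13.2
tool_pos: [0.5206, 0.0741, 0.2477]
tcp_rot: [0.353, 0.051, 0.933, 0.037]
wrist_force: [0.1, 0.9, 0.5]
opening: -0.0
grasp_force: 0.0
```

Run:
```python
from row import *
s=sense();print(s['q'],s['tool_pos']);
for t in (45,50,55): print(row([.60,.049,.15],t))
```

```text
[ 1.252 -0.3   -1.356  2.415 -1.309  0.195  2.487] [0.521 0.074 0.248]
[ 0.023 -0.371  1.561  0.009 -0.01  -0.015]
[ 0.023 -0.371  1.561  0.008 -0.024 -0.015]
[ 0.023 -0.371  1.561  0.008 -0.038 -0.016]
```

Several joints are near their limits here. I'll go out and down with less tilt to get back to the better configuration.

Run:
```python
from row import *
for p in ([.555,.05,.22],[.58,.05,.19]):print(row(p,35))
```

```text
[-0.13  -0.306  0.534  0.01   0.018 -0.014]
[-0.117 -0.324  1.022  0.01   0.018 -0.014]
```

Call:
{"fn": "apply_moves", "kwargs": {
  "deltas": [
    [-0.04,-0.1,0.17,0.003,0.006,-0.005,0],
    [-0.08,-0.2,0.35,0.007,0.012,-0.01,0],
    [-0.13,-0.3,0.53,0.01,0.018,-0.014,0],
    [-0.12,-0.31,0.75,0.01,0.018,-0.014,0],
    [-0.12,-0.32,1,0.01,0.018,-0.014,0],
    [-0.12,-0.32,1,0.01,0.018,-0.014,0],
    [-0.12,-0.32,1,0.01,0.018,-0.014,0]
  ]
}}

```text
t: 14.08
tool_pos: [0.5339, 0.0435, 0.2364]
tcp_rot: [0.304, 0.017, 0.953, -0.002]
wrist_force: [-0.1, 0.6, -0.4]
opening: 0.0002
grasp_force: 0.0
```

Run:
```python
from row import *
s=sense();print(s['q'],s['tool_pos']);
for p,t in (([.61,.049,.14],35),([.61,.049,.14],42),([.65,.048,.14],45)): print(row(p,t))
```

```text
[ 1.521 -0.306 -1.535  2.322 -0.87   0.298  2.198] [0.534 0.043 0.236]
[-0.076  0.094  1.532  0.001  0.001  0.   ]
[-0.076  0.094  1.532  0.001 -0.019  0.   ]
[-0.484  0.098  1.822  0.001 -0.027  0.   ]
```

Call:
{"fn": "apply_moves", "kwargs": {
  "deltas": [
    [-0.1,0.03,0.25,0,0.004,0,0],
    [-0.15,0.06,0.5,0,0.008,0,0],
    [-0.15,0.09,0.75,0,0.014,0,0],
    [-0.12,0.09,1,0,0.014,0,0],
    [-0.1,0.09,1,0,0.014,0,0],
    [-0.1,0.09,1,0,0.014,0,0]
  ]
}}

```text
t: 14.82
tool_pos: [0.5246, 0.0412, 0.2342]
tcp_rot: [0.269, 0.016, 0.963, 0.001]
wrist_force: [0.2, 0.2, -0.2]
opening: -0.0003
grasp_force: 0.0
```

Run:
```python
from row import *
s=sense();print(s['q'],s['tool_pos'],s['tcp_rot']);
for p,t in (([.61,.049,.14],35),([.61,.049,.14],42),([.65,.048,.14],45)): print(row(p,t))
```

```text
[ 1.548 -0.306 -1.534  2.287 -0.737  0.396  2.086] [0.525 0.041 0.234] [0.269 0.016 0.963 0.001]
[-0.3    0.117  1.56   0.002 -0.011  0.   ]
[-0.3    0.117  1.56   0.002 -0.03   0.   ]
[-0.728  0.12   1.819  0.002 -0.038 -0.   ]
```

The branch is boxed in by the q2 and q3 limits. I'll fit the arm's geometry from the recorded poses so I can plan a way out.

```bash
cat > fit.py <<'E'
from arm import *
import itertools
S=[([-0.902,.501,-.427,1.55,.221,1.138,-.21],[.2564,.5965,.2303],[0,.2015,.9795,-.001]),
([.752,.145,-1.151,2.401,1.196,.492,.077],[.4882,.0359,.1797],[.272,.045,.959,-.062]),
([.622,.437,-.971,2.368,1.822,.509,-.356],[.5527,.048,.1224],[.299,.022,.954,-.008]),
([.541,.731,-.877,2.26,2.073,.66,-.453],[.6101,.0467,.0449],[.3,.022,.954,-.008]),
([.575,.502,-.909,2.244,1.742,.506,-.216],[.6101,.0467,.1246],[.3,.022,.954,-.008]),
([.727,.311,-1.046,2.187,1.212,.447,.268],[.61,.0467,.2122],[.299,.023,.954,-.008]),
([1.073,.195,-1.372,2.092,.758,.528,.712],[.61,.0467,.3004],[.299,.023,.954,-.008]),
([.839,-.286,-.93,2.247,-.257,.473,1.575],[.5149,.0514,.319],[.3,.022,.954,-.009]),
([1.252,-.3,-1.356,2.415,-1.309,.195,2.487],[.5206,.0741,.2477],[.353,.051,.933,.037]),
([1.521,-.306,-1.535,2.322,-.87,.298,2.198],[.5339,.0435,.2364],[.304,.017,.953,-.002]),
([1.548,-.306,-1.534,2.287,-.737,.396,2.086],[.5246,.0412,.2342],[.269,.016,.963,.001])]
def rot(ax,a): return R.from_euler(ax,a)
# world-zero-pose model: axes fixed at q=0: z,y,z,-y/y,z,..: R = z(q1+o1) y(q2) z(s3 q3) y(s4 q4) z(s5 q5) y(s6 q6) then x180 z(s7 q7+o7)
def chain(q,sg,o,L,full=False):
    Rm=R.identity();p=np.zeros(3);P=[]
    for i,ax in enumerate('zyzyzyz'):
        Rm=Rm*rot(ax,sg[i]*q[i]+o[i])
        p=p+Rm.apply(L[i]);P.append(p)
    return Rm,p,P
FL=R.from_euler('x',pi)
def run():
    best=None
    for sg in itertools.product([1,-1],repeat=6):
        sg=(sg[0],1)+sg[1:]
        def f(o):
            e=[]
            for q,_,t in S:
                Rm,_,_=chain(q,sg,o,np.zeros((7,3)));T=R.from_quat([t[1],t[2],t[3],t[0]])
                e.append(((T.inv()*(Rm*FL)).as_rotvec()))
            return np.ravel(e)
        for o0 in itertools.product([0,pi/2,pi,-pi/2],[0],[0],[0],[0,pi],[0],[0]):
            s=least_squares(f,o0,max_nfev=25)
            if best is None or s.cost<best[0]: best=(s.cost,sg,s.x)
        if best[0]<1e-3: break
    return best
if __name__=="__main__":
    np.set_printoptions(precision=4,suppress=True)
    b=run();print(b)
    _,sg,o=b
    # lengths linear: p = sum R_i L_i (+ base in x,z)
    A=[];y=[]
    for q,p,_ in S:
        Rm=R.identity();row=[np.eye(3)]
        for i,ax in enumerate('zyzyzyz'):
            Rm=Rm*rot(ax,sg[i]*q[i]+o[i]);row.append(Rm.as_matrix())
        A.append(np.hstack(row));y.append(p)
    A=np.vstack(A);y=np.ravel(y)
    L=np.linalg.lstsq(A,y,rcond=1e-3)[0];print(L.reshape(-1,3),np.abs(A@L-y).max())
    np.savez("kin.npz",sg=sg,o=o,L=L)
E
timeout 400 python3 fit.py
```

```text
(np.float64(8.401485341557288e-06), (-1, 1, 1, 1, 1, 1, 1), array([ 6.2821,  3.1433, -0.    , -0.0008,  6.2846,  0.0004,  1.5711]))
[[-0.002   0.0034  0.1728]
 [ 0.0008 -0.0076  0.1728]
 [ 0.0008 -0.0076 -0.2527]
 [ 0.0002 -0.0058 -0.2527]
 [ 0.0004 -0.0058 -0.2351]
 [ 0.001  -0.0002 -0.2351]
 [-0.0006 -0.0002 -0.1802]
 [-0.002   0.0027 -0.1802]] 0.0003783474880897364
```

The fit is within 0.4 mm: a spherical-wrist arm with no offsets. Now I'll plan with bounded IK.

```bash
cat > plan.py <<'E'
from fit import *
from row import pose
k=np.load("kin.npz");sg,o,L=k['sg'],k['o'],k['L'].reshape(-1,3)
def F(q,full=False):
    Rm,p,P=chain(q,sg,o,L[1:]);return (Rm*FL,p+L[0],np.array(P)+L[0])
def IK(p,tilt,q0,w=.003,yaw=-.04):
    T=R.from_matrix(pose(tilt,yaw))
    def f(q):
        Rm,x,_=F(q);return np.r_[(x-p)*10,(T.inv()*Rm).as_rotvec()*2,w*(q-q0)]
    s=least_squares(f,np.clip(q0,LO+.011,HI-.011),bounds=(LO+.01,HI-.01));q=s.x;Rm,x,_=F(q)
    return q,np.linalg.norm(x-p)*1e3,np.degrees((T.inv()*Rm).magnitude())
E
python3 - <<'E'
from plan import *
np.set_printoptions(precision=2,suppress=True)
rng=np.random.default_rng(0)
good=S[5][0]
for p,t in (([.691,.046,.061],45),([.708,.045,.14],45),([.691,.046,.061],55),([.708,.045,.14],55)):
    print(p,t,IK(np.array(p),t,np.array(good)))
    n=0
    for i in range(40):
        q,e,a=IK(np.array(p),t,rng.uniform(LO,HI),w=1e-4)
        if e<1 and a<.5:
            n+=1
            if n<=4: print('   ',q,'elbow',F(q)[2][2])
print('track from current')
q=np.array(S[-1][0])
for p,t in (([.515,.05,.32],30),([.515,.05,.36],20),([.53,.05,.34],20),([.55,.05,.30],15),([.55,.05,.25],15),([.56,.05,.2],25),([.61,.048,.17],30),([.65,.046,.14],40),([.708,.045,.14],45),([.691,.046,.061],45)):
    q,e,a=IK(np.array(p),t,q);print(p,t,q,round(e,1),round(a,1))
E
```

```text
[0.691, 0.046, 0.061] 45 (array([ 0.65,  0.95, -1.04,  2.18,  2.3 ,  0.89, -0.42]), np.float64(0.0005425110440697255), np.float64(0.0005197210545853652))
    [ 0.82  1.3  -1.34  2.18  2.31  1.18 -0.09] elbow [ 0.32 -0.37  0.47]
    [-0.14  0.61 -0.05  2.21  2.74  0.48 -1.35] elbow [0.29 0.02 0.76]
    [-0.62  0.68  0.51  2.22  3.26  0.46 -2.07] elbow [0.27 0.17 0.74]
    [ 0.77  1.16 -1.24  2.18  2.3   1.07 -0.21] elbow [ 0.32 -0.34  0.54]
[0.708, 0.045, 0.14] 45 (array([ 0.67,  0.74, -1.06,  2.14,  2.08,  0.72, -0.32]), np.float64(0.000491132408113183), np.float64(0.0004798210021818433))
    [-0.54  0.49  0.43  2.18  3.16  0.25 -1.87] elbow [0.21 0.11 0.79]
    [ 0.86  1.27 -1.53  2.13  2.14  1.23  0.07] elbow [ 0.3  -0.38  0.49]
    [ 0.81  1.   -1.32  2.14  2.08  0.97 -0.12] elbow [ 0.28 -0.32  0.62]
    [ 0.67  0.75 -1.06  2.14  2.08  0.73 -0.31] elbow [ 0.26 -0.23  0.71]
[0.691, 0.046, 0.061] 55 (array([ 0.67,  1.1 , -1.03,  2.26,  2.62,  1.12, -0.56]), np.float64(0.0006049082635150163), np.float64(0.0005802281330234348))
    [ 0.21  0.77 -0.47  2.27  2.72  0.9  -1.13] elbow [ 0
[... 744 characters left out ...]
8 -0.37  0.61  1.71] 0.0 0.0
[0.515, 0.05, 0.36] 20 [ 1.19 -0.22 -1.2   1.97 -0.22  0.91  1.6 ] 0.0 0.0
[0.53, 0.05, 0.34] 20 [ 1.32 -0.13 -1.38  1.97 -0.12  0.85  1.5 ] 0.0 0.0
[0.55, 0.05, 0.3] 15 [ 0.88  0.2  -1.17  1.92  0.33  0.91  1.1 ] 0.0 0.0
[0.55, 0.05, 0.25] 15 [ 0.79  0.27 -1.1   1.98  0.44  0.82  1.  ] 0.0 0.0
[0.56, 0.05, 0.2] 25 [ 0.68  0.24 -0.97  2.17  0.7   0.5   0.74] 0.0 0.0
[0.61, 0.048, 0.17] 30 [ 0.48  0.34 -0.77  2.16  1.07  0.4   0.4 ] 0.0 0.0
[0.65, 0.046, 0.14] 40 [ 0.6   0.55 -0.94  2.21  1.92  0.56 -0.32] 0.0 0.0
[0.708, 0.045, 0.14] 45 [ 0.58  0.66 -0.93  2.14  2.1   0.63 -0.41] 0.0 0.0
[0.691, 0.046, 0.061] 45 [ 0.56  0.85 -0.9   2.18  2.33  0.79 -0.55] 0.0 0.0
```

Run:
```python
from plan import *
from row import row
np.set_printoptions(precision=2,suppress=True)
q=np.array(S[-1][0])
W=[([.50,.05,.31],15),([.49,.05,.30],0),([.49,.05,.22],0),([.52,.05,.17],10),([.56,.05,.14],25),([.61,.048,.13],35),([.65,.046,.13],42),([.708,.045,.14],48),([.691,.046,.061],48)]
prev=np.array([.525,.041,.234]);pt=30
for p,t in W:
    for f in np.linspace(.2,1,5):
        q,e,a=IK(prev+f*(np.array(p)-prev),pt+f*(t-pt),q,w=.01)
    print(p,t,q,round(e,1),round(a,1));prev=np.array(p);pt=t
print(row(*W[0]))
```

```text
[0.5, 0.05, 0.31] 15 [ 1.54 -0.3  -1.47  2.   -0.37  0.93  1.75] 0.0 0.0
[0.49, 0.05, 0.3] 0 [ 1.63 -0.3  -1.53  1.97 -0.37  1.07  1.77] 19.5 8.3
[0.49, 0.05, 0.22] 0 [ 1.59 -0.3  -1.53  2.15 -0.46  0.82  1.85] 37.7 13.0
[0.52, 0.05, 0.17] 10 [ 1.56 -0.3  -1.53  2.29 -0.64  0.54  2.01] 59.1 12.7
[0.56, 0.05, 0.14] 25 [ 1.54 -0.3  -1.53  2.38 -1.03  0.33  2.38] 90.4 7.9
[0.61, 0.048, 0.13] 35 [ 1.54 -0.3  -1.53  2.38 -1.22  0.27  2.56] 127.7 3.3
[0.65, 0.046, 0.13] 42 [ 1.53 -0.3  -1.53  2.35 -1.24  0.25  2.56] 154.0 2.8
[0.708, 0.045, 0.14] 48 [ 1.55 -0.3  -1.53  2.3  -1.25  0.24  2.56] 186.7 5.4
[0.691, 0.046, 0.061] 48 [ 1.52 -0.3  -1.53  2.37 -1.26  0.23  2.56] 232.8 8.5
[-0.22  0.11 -0.97  0.    0.04  0.  ]
```

```bash
cat > cand.py <<'E'
from plan import *
def sim(W,q,prev,pt,n=6,v=True):
    prev=np.array(prev)
    for p,t in W:
        for f in np.linspace(1/n,1,n): q,e,a=IK(prev+f*(np.array(p)-prev),pt+f*(t-pt),q,w=.01)
        prev=np.array(p);pt=t
        if v: print(p,t,q,round(e,1),round(a,1))
    return q
E
python3 - <<'E'
from cand import *
np.set_printoptions(precision=2,suppress=True)
q0=np.array(S[-1][0]);p0=[.525,.041,.234]
end=[([.56,.05,.15],28),([.61,.048,.13],35),([.65,.046,.13],42),([.708,.045,.14],48),([.691,.046,.061],48)]
up=[([.515,.05,.31],20),([.50,.05,.40],10)]
for nm,m in dict(fwd=[([.56,.05,.46],10),([.52,.05,.40],10),([.52,.05,.30],10),([.53,.05,.22],15)],
 left=[([.5,.2,.36],10),([.5,.2,.24],10),([.52,.05,.2],15)],
 right=[([.5,-.15,.36],10),([.5,-.15,.24],10),([.52,.05,.2],15)]).items():
    print(nm);sim(up+m+end,q0,p0,30)
E
```

```text
fwd
[0.515, 0.05, 0.31] 20 [ 1.46 -0.3  -1.41  2.04 -0.39  0.82  1.75] 0.0 0.0
[0.5, 0.05, 0.4] 10 [ 1.55 -0.28 -1.44  1.79 -0.31  1.22  1.7 ] 0.0 0.0
[0.56, 0.05, 0.46] 10 [ 1.71 -0.3  -1.53  1.64 -0.35  1.28  1.73] 8.8 4.2
[0.52, 0.05, 0.4] 10 [ 1.66 -0.3  -1.53  1.76 -0.34  1.22  1.73] 1.5 0.7
[0.52, 0.05, 0.3] 10 [ 1.61 -0.3  -1.53  1.99 -0.4   0.92  1.78] 13.3 5.1
[0.53, 0.05, 0.22] 15 [ 1.57 -0.3  -1.53  2.21 -0.56  0.6   1.92] 33.2 8.2
[0.56, 0.05, 0.15] 28 [ 1.53 -0.3  -1.53  2.39 -1.07  0.31  2.42] 81.9 6.3
[0.61, 0.048, 0.13] 35 [ 1.54 -0.3  -1.53  2.38 -1.22  0.27  2.56] 127.7 3.3
[0.65, 0.046, 0.13] 42 [ 1.53 -0.3  -1.53  2.35 -1.24  0.25  2.56] 154.0 2.8
[0.708, 0.045, 0.14] 48 [ 1.55 -0.3  -1.53  2.3  -1.25  0.24  2.56] 186.7 5.4
[0.691, 0.046, 0.061] 48 [ 1.52 -0.3  -1.53  2.37 -1.26  0.23  2.56] 232.8 8.5
left
[0.515, 0.05, 0.31] 20 [ 1.46 -0.3  -1.41  2.04 -0.39  0.82  1.75] 0.0 0.0
[0.5, 0.05, 0.4] 10 [ 1.55 -0.28 -1.44  1.79 -0.31  1.22  1.7 ] 0.0 0.0
[0.5, 0.2, 0.36] 10 [ 1.32 -0.3  -1.53  1.86 -0.31  1.06  1.41] 11.0 4.8
[0.5, 0.2, 0.24] 10 [ 1.28 -0.3  -1.53  2.
[... 553 characters left out ...]
0.82  1.75] 0.0 0.0
[0.5, 0.05, 0.4] 10 [ 1.55 -0.28 -1.44  1.79 -0.31  1.22  1.7 ] 0.0 0.0
[0.5, -0.15, 0.36] 10 [ 2.08 -0.3  -1.53  1.85 -0.43  1.13  2.2 ] 5.3 2.3
[0.5, -0.15, 0.24] 10 [ 2.01 -0.3  -1.53  2.14 -0.56  0.76  2.33] 28.8 8.9
[0.52, 0.05, 0.2] 15 [ 1.56 -0.3  -1.53  2.25 -0.6   0.56  1.96] 37.5 8.5
[0.56, 0.05, 0.15] 28 [ 1.53 -0.3  -1.53  2.39 -1.07  0.31  2.42] 81.9 6.3
[0.61, 0.048, 0.13] 35 [ 1.54 -0.3  -1.53  2.38 -1.22  0.27  2.56] 127.7 3.3
[0.65, 0.046, 0.13] 42 [ 1.53 -0.3  -1.53  2.35 -1.24  0.25  2.56] 154.0 2.8
[0.708, 0.045, 0.14] 48 [ 1.55 -0.3  -1.53  2.3  -1.25  0.24  2.56] 186.7 5.4
[0.691, 0.046, 0.061] 48 [ 1.52 -0.3  -1.53  2.37 -1.26  0.23  2.56] 232.8 8.5
```

Run:
```python
from cand import *
np.set_printoptions(precision=2,suppress=True)
print('validate');sim([([.5149,.0514,.319],35)],np.array([1.187,.162,-1.467,2.068,.641,.545,.824]),[.6085,.0467,.32],35)
q0=np.array(S[-1][0]);p0=[.525,.041,.234]
end=[([.61,.048,.13],35),([.65,.046,.13],42),([.708,.045,.14],48),([.691,.046,.061],48)]
for y in (-.045,.14):
    print(y);sim([([.515,.05,.32],33),([.515,y,.32],35),([.605,y,.32],35),([.605,y,.22],35),([.605,.048,.14],35)]+end,q0,p0,30)
```

```text
validate
[0.5149, 0.0514, 0.319] 35 [ 0.81 -0.28 -0.9   2.25 -0.25  0.47  1.58] 0.0 0.0
-0.045
[0.515, 0.05, 0.32] 33 [ 0.95 -0.3  -0.99  2.22 -0.35  0.53  1.68] 0.0 0.0
[0.515, -0.045, 0.32] 35 [ 0.87 -0.24 -0.71  2.26 -0.45  0.49  1.99] 0.0 0.0
[0.605, -0.045, 0.32] 35 [ 0.93  0.02 -0.91  2.09  0.04  0.43  1.53] 0.0 0.0
[0.605, -0.045, 0.22] 35 [ 0.61  0.18 -0.63  2.21  0.57  0.21  1.02] 0.0 0.0
[0.605, 0.048, 0.14] 35 [ 0.25  0.34 -0.51  2.26  1.67  0.29 -0.24] 0.0 0.0
[0.61, 0.048, 0.13] 35 [ 0.26  0.37 -0.52  2.25  1.74  0.31 -0.3 ] 0.0 0.0
[0.65, 0.046, 0.13] 42 [ 0.36  0.47 -0.64  2.25  2.15  0.46 -0.64] 0.0 0.0
[0.708, 0.045, 0.14] 48 [ 0.38  0.57 -0.67  2.18  2.31  0.56 -0.72] 0.0 0.0
[0.691, 0.046, 0.061] 48 [ 0.39  0.76 -0.68  2.21  2.5   0.75 -0.83] 0.0 0.0
0.14
[0.515, 0.05, 0.32] 33 [ 0.95 -0.3  -0.99  2.22 -0.35  0.53  1.68] 0.0 0.0
[0.515, 0.14, 0.32] 35 [ 0.87 -0.3  -1.17  2.19 -0.1   0.49  1.25] 0.0 0.0
[0.605, 0.14, 0.32] 35 [ 1.37 -0.3  -1.53  2.09 -0.39  0.43  1.58] 16.0 3.4
[0.605, 0.14, 0.22] 35 [ 1.37 -0.3  -1.53  2.28 -0.89  0.26  2.1 ] 70.0 6.9
[0.605, 0.048, 0.14] 35 [ 1.54 -0.3  -1.53  2.38 -1.22  0.27  2.56] 116.8 3.4
[0.61, 0.048, 0.13] 35 [ 1.54 -0.3  -1.53  2.38 -1.22  0.27  2.56] 127.7 3.3
[0.65, 0.046, 0.13] 42 [ 1.53 -0.3  -1.53  2.35 -1.24  0.25  2.56] 154.0 2.8
[0.708, 0.045, 0.14] 48 [ 1.55 -0.3  -1.53  2.3  -1.25  0.24  2.56] 186.7 5.4
[0.691, 0.046, 0.061] 48 [ 1.52 -0.3  -1.53  2.37 -1.26  0.23  2.56] 232.8 8.5
```

Run:
```python
from row import *
print(row([.515,.05,.32],33)); print(pose(33).T@[0,-1,0])
```

```text
[-0.45   0.119 -0.98   0.002 -0.005  0.   ]
[-0.034 -0.999  0.022]
```

Call:
{"fn": "apply_moves", "kwargs": {
  "deltas": [
    [-0.1,0.03,-0.2,0,0,0,0],
    [-0.2,0.06,-0.45,0,0,0,0],
    [-0.3,0.09,-0.7,0.001,-0.002,0,0],
    [-0.4,0.11,-0.9,0.002,-0.005,0,0],
    [-0.45,0.12,-0.98,0.002,-0.005,0,0],
    [-0.45,0.12,-0.98,0.002,-0.005,0,0],
    [-0.45,0.12,-0.98,0.002,-0.005,0,0]
  ]
}}

```text
t: 15.7
tool_pos: [0.5151, 0.0499, 0.3197]
tcp_rot: [0.284, 0.018, 0.959, -0.005]
wrist_force: [0.5, -0.7, 0.3]
opening: -0.0001
grasp_force: 0.0
```

Run:
```python
from cand import *
from row import *
s=sense();print(s['q'],s['tool_pos'],row([.515,-.045,.32],35),row([.52,-.028,.32],35))
end=[([.605,.048,.14],35),([.61,.048,.13],35),([.65,.046,.13],42),([.708,.045,.14],48),([.691,.046,.061],48)]
sim([([.515,-.045,.32],35),([.605,-.045,.32],35),([.605,-.045,.22],35)]+end,s['q'],s['tool_pos'],33)
```

```text
[ 0.966 -0.304 -1.005  2.219 -0.369  0.534  1.704] [0.515 0.05  0.32 ] [-0.039 -1.186  0.02   0.    -0.006  0.   ] [-0.085 -0.971  0.049  0.    -0.006  0.   ]
[0.515, -0.045, 0.32] 35 [ 0.888 -0.241 -0.723  2.258 -0.459  0.489  2.004] 0.0 0.0
[0.605, -0.045, 0.32] 35 [ 0.96   0.019 -0.932  2.089  0.045  0.43   1.53 ] 0.0 0.0
[0.605, -0.045, 0.22] 35 [ 0.62   0.177 -0.64   2.207  0.586  0.211  1.013] 0.0 0.0
[0.605, 0.048, 0.14] 35 [ 0.252  0.338 -0.514  2.26   1.67   0.294 -0.238] 0.0 0.0
[0.61, 0.048, 0.13] 35 [ 0.256  0.37  -0.52   2.254  1.742  0.309 -0.301] 0.0 0.0
[0.65, 0.046, 0.13] 42 [ 0.359  0.475 -0.642  2.247  2.147  0.462 -0.635] 0.0 0.0
[0.708, 0.045, 0.14] 48 [ 0.384  0.568 -0.672  2.179  2.308  0.564 -0.718] 0.0 0.0
[0.691, 0.046, 0.061] 48 [ 0.387  0.762 -0.68   2.214  2.496  0.752 -0.831] 0.0 0.0
```

Call:
{"fn": "apply_moves", "kwargs": {
  "deltas": [
    [-0.01,-0.3,0,0,-0.002,0,0],
    [-0.02,-0.6,0.01,0,-0.004,0,0],
    [-0.04,-0.9,0.02,0,-0.006,0,0],
    [-0.04,-1,0.02,0,-0.006,0,0],
    [-0.04,-1,0.02,0,-0.006,0,0]
  ]
}}

```text
t: 16.32
tool_pos: [0.5158, -0.0302, 0.3204]
tcp_rot: [0.302, 0.019, 0.953, -0.005]
wrist_force: [0.5, -0.2, 0.5]
opening: -0.0002
grasp_force: 0.0
```

Call:
{"fn": "apply_moves", "kwargs": {
  "deltas": [
    [0,-0.18,0,0,0,0,0],
    [-0.2,-0.18,0.14,0,0,0,0],
    [-0.4,-0.17,0.28,0,0,0,0],
    [-0.6,-0.16,0.42,0,0,0,0],
    [-0.8,-0.15,0.56,0,0,0,0],
    [-0.92,-0.14,0.645,0,0,0,0],
    [-0.92,-0.14,0.645,0,0,0,0]
  ]
}}

```text
t: 17.2
tool_pos: [0.606, -0.0434, 0.3213]
tcp_rot: [0.302, 0.018, 0.953, -0.004]
wrist_force: [0.2, 0.6, 0.0]
opening: 0.0002
grasp_force: 0.0
```

Run:
```python
from cand import *
from row import *
s=sense();print(s['q'],s['tool_pos'],row([.605,-.045,.22],35),row([.605,.0,.18],35))
sim([([.605,-.045,.22],35),([.605,.048,.14],35),([.61,.048,.13],35),([.65,.046,.13],42),([.708,.045,.14],48),([.691,.046,.061],48)],s['q'],s['tool_pos'],35)
```

```text
[ 1.013  0.021 -0.984  2.087  0.038  0.429  1.539] [ 0.606 -0.043  0.321] [ 0.739 -0.024  1.028  0.001  0.001  0.   ] [1.045 0.537 1.426 0.001 0.001 0.   ]
[0.605, -0.045, 0.22] 35 [ 0.647  0.181 -0.67   2.206  0.612  0.215  0.99 ] 0.0 0.0
[0.605, 0.048, 0.14] 35 [ 0.252  0.338 -0.514  2.26   1.67   0.294 -0.238] 0.0 0.0
[0.61, 0.048, 0.13] 35 [ 0.256  0.37  -0.52   2.254  1.742  0.309 -0.301] 0.0 0.0
[0.65, 0.046, 0.13] 42 [ 0.359  0.475 -0.642  2.247  2.147  0.462 -0.635] 0.0 0.0
[0.708, 0.045, 0.14] 48 [ 0.384  0.568 -0.672  2.179  2.308  0.564 -0.718] 0.0 0.0
[0.691, 0.046, 0.061] 48 [ 0.387  0.762 -0.68   2.214  2.496  0.752 -0.831] 0.0 0.0
```

Call:
{"fn": "apply_moves", "kwargs": {
  "deltas": [
    [0.15,0,0.2,0,0,0,0],
    [0.3,0,0.4,0,0,0,0],
    [0.45,0,0.6,0,0,0,0],
    [0.6,0,0.8,0,0,0,0],
    [0.72,0,1,0,0,0,0],
    [0.72,0,1,0,0,0,0]
  ]
}}

```text
t: 17.95
tool_pos: [0.6029, -0.0436, 0.2211]
tcp_rot: [0.301, 0.017, 0.954, -0.005]
wrist_force: [0.9, -0.9, -0.2]
opening: -0.0002
grasp_force: 0.0
```

Run:
```python
from row import *
s=sense();print(s['q'],s['tool_pos'],row([.605,.03,.15],35))
```

```text
[ 0.696  0.184 -0.723  2.208  0.632  0.221  0.975] [ 0.603 -0.044  0.221] [0.516 0.92  0.724 0.    0.    0.   ]
```

Call:
{"fn": "apply_moves", "kwargs": {
  "deltas": [
    [0.09,0.15,0.12,0,0,0,0],
    [0.17,0.3,0.24,0,0,0,0],
    [0.26,0.45,0.36,0,0,0,0],
    [0.34,0.6,0.48,0,0,0,0],
    [0.43,0.8,0.6,0,0,0,0],
    [0.5,0.92,0.72,0,0,0,0],
    [0.5,0.92,0.72,0,0,0,0],
    [0.5,0.92,0.72,0,0,0,0]
  ]
}}

```text
t: 18.95
tool_pos: [0.6081, 0.0285, 0.1535]
tcp_rot: [0.303, 0.019, 0.953, -0.005]
wrist_force: [0.1, 0.2, 0.2]
opening: 0.0002
grasp_force: 0.0
```

Run:
```python
from row import *
s=sense();print(s['q'],s['tool_pos'],row([.65,.046,.142],42),row([.68,.046,.145],48))
```

```text
[ 0.234  0.298 -0.435  2.257  1.583  0.229 -0.124] [0.608 0.029 0.153] [-0.337  0.238  0.414  0.    -0.019  0.   ] [-0.665  0.253  0.6    0.    -0.035  0.   ]
```

Call:
{"fn": "apply_moves", "kwargs": {
  "deltas": [
    [-0.13,0.1,0.13,0,-0.007,0,0],
    [-0.27,0.18,0.26,0,-0.014,0,0],
    [-0.4,0.25,0.39,0,-0.021,0,0],
    [-0.53,0.25,0.5,0,-0.028,0,0],
    [-0.66,0.25,0.6,0,-0.035,0,0],
    [-0.66,0.25,0.6,0,-0.035,0,0],
    [-0.66,0.25,0.6,0,-0.035,0,0]
  ]
}}

```text
t: 19.82
tool_pos: [0.679, 0.0455, 0.1439]
tcp_rot: [0.405, 0.018, 0.914, -0.008]
wrist_force: [-0.1, 0.2, -0.4]
opening: 0.0001
grasp_force: 0.0
```

Run:
```python
from row import *
from station import *
import cv2
s=sense();print(s['q'],s['tool_pos'],s['tcp_rot']);
for p in ([.71,.045,.135],[.708,.045,.115],[.691,.046,.061]):print(row(p,48))
im,d=get_image("scene");cv2.imwrite("pics/s3.png",im[150:410,280:480,::-1].repeat(2,0).repeat(2,1))
```

```text
[ 0.33   0.5   -0.61   2.243  2.35   0.541 -0.815] [0.679 0.045 0.144] [ 0.405  0.018  0.914 -0.008]
[-0.178  0.009  0.361  0.    -0.001  0.   ]
[ 0.024  0.008  0.511  0.    -0.001  0.   ]
[ 0.666  0.012  0.807  0.    -0.001  0.   ]
```

View pics/s3.png

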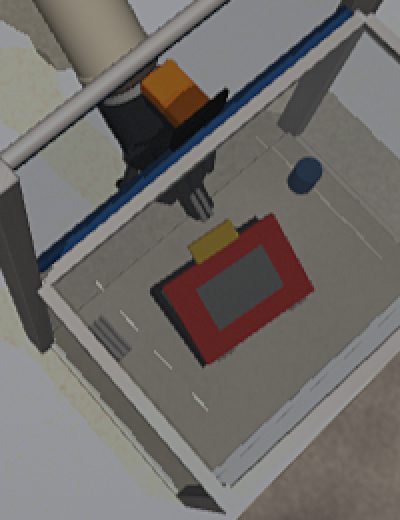

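Closed fingertips at (205,212) are lined up just in front of the tab at (213,240). I'll move over the tab and press down slowly.

Call:
{"fn": "apply_moves", "kwargs": {
  "deltas": [
    [-0.06,0.01,0.12,0,0,0,0],
    [-0.12,0.01,0.24,0,0,0,0],
    [-0.17,0.01,0.36,0,0,0,0],
    [-0.17,0.01,0.36,0,0,0,0],
    [-0.12,0.01,0.4,0,0,0,0],
    [-0.08,0.01,0.44,0,0,0,0],
    [-0.03,0.01,0.475,0,0,0,0],
    [0.02,0.01,0.51,0,0,0,0]
  ]
}}

```text
t: 20.88
tool_pos: [0.708, 0.0461, 0.1144]
tcp_rot: [0.405, 0.017, 0.914, -0.007]
wrist_force: [0.3, 0.4, 0.1]
opening: 0.0005
grasp_force: 0.0
```

Run:
```python
from row import *
s=sense();print(s['wrist_force'],s['tool_pos'])
for p in ([.706,.045,.105],[.703,.045,.095],[.700,.045,.085],[.697,.046,.075],[.694,.046,.067],[.691,.046,.061],[.69,.046,.057]):print(row(p,48))
```

```text
[0.338 0.361 0.105] [0.708 0.046 0.114]
[ 0.104 -0.015  0.061  0.    -0.001  0.   ]
[ 0.221 -0.017  0.117  0.    -0.001  0.   ]
[ 0.339 -0.018  0.174  0.    -0.001  0.   ]
[ 0.457 -0.007  0.23   0.    -0.001  0.   ]
[ 0.556 -0.009  0.269  0.    -0.001  0.   ]
[ 0.637 -0.01   0.292  0.    -0.001  0.   ]
[ 0.682 -0.011  0.316  0.    -0.001  0.   ]
```

Call:
{"fn": "apply_moves", "kwargs": {
  "deltas": [
    [0.025,0,0.015,0,0,0,0],
    [0.05,0,0.03,0,0,0,0],
    [0.078,0,0.045,0,0,0,0],
    [0.104,0,0.061,0,0,0,0],
    [0.134,0,0.075,0,0,0,0],
    [0.163,0,0.089,0,0,0,0],
    [0.192,0,0.103,0,0,0,0],
    [0.221,0,0.117,0,0,0,0],
    [0.25,0,0.131,0,0,0,0],
    [0.28,0,0.145,0,0,0,0],
    [0.31,0,0.16,0,0,0,0],
    [0.339,0,0.174,0,0,0,0],
    [0.369,0,0.188,0,0,0,0],
    [0.398,0,0.202,0,0,0,0],
    [0.428,0,0.216,0,0,0,0],
    [0.457,0,0.23,0,0,0,0]
  ]
}}

```text
t: 22.88
tool_pos: [0.6975, 0.0467, 0.0755]
tcp_rot: [0.405, 0.017, 0.914, -0.007]
wrist_force: [0.6, 1.9, 1.1]
opening: 0.0003
grasp_force: 0.7
```

Run:
```python
from row import *
s=sense();print(s['wrist_force'],s['tool_pos'])
for p in ([.694,.046,.067],[.691,.046,.061],[.69,.046,.057]):print(row(p,48))
```

```text
[0.585 1.884 1.115] [0.698 0.047 0.075]
[ 0.108 -0.011  0.039  0.    -0.001  0.   ]
[ 0.189 -0.012  0.061  0.    -0.001  0.   ]
[ 0.234 -0.013  0.086  0.    -0.001  0.   ]
```

Call:
{"fn": "apply_moves", "kwargs": {
  "deltas": [
    [0.027,0,0.01,0,0,0,0],
    [0.054,0,0.02,0,0,0,0],
    [0.081,0,0.03,0,0,0,0],
    [0.108,0,0.039,0,0,0,0],
    [0.128,0,0.044,0,0,0,0],
    [0.148,0,0.05,0,0,0,0],
    [0.168,0,0.055,0,0,0,0],
    [0.189,0,0.061,0,0,0,0],
    [0.2,0,0.067,0,0,0,0]
  ]
}}

```text
t: 24.0
tool_pos: [0.6905, 0.0469, 0.0599]
tcp_rot: [0.405, 0.017, 0.914, -0.007]
wrist_force: [1.2, -0.2, 0.9]
opening: 0.0001
grasp_force: 0.6
```

Run:
```python
from row import *
from station import *
import cv2
s=sense();print(s['wrist_force'],s['tool_pos'])
im,d=get_image("scene");cv2.imwrite("pics/s4.png",im[150:410,280:480,::-1].repeat(2,0).repeat(2,1))
for p in ([.691,.046,.057],[.69,.046,.053]):print(row(p,48))
```

```text
[ 1.219 -0.157  0.948] [0.69  0.047 0.06 ]
[ 0.021 -0.012  0.029  0.    -0.001  0.   ]
[ 0.066 -0.012  0.054  0.    -0.001  0.   ]
```

View pics/s4.png

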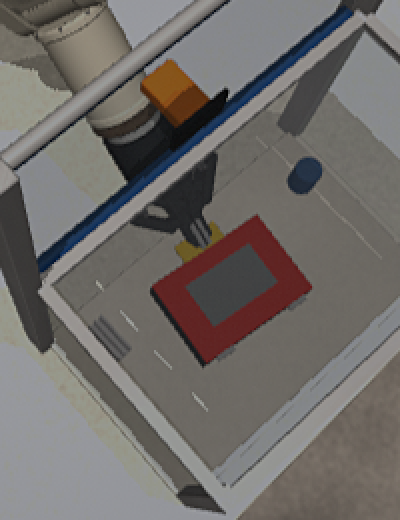

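Lid nearly closed, fingertips on the tab at (203,235). I'll press the last few millimetres until the force rises.

Call:
{"fn": "apply_moves", "kwargs": {
  "deltas": [
    [0.01,0,0.015,0,0,0,0],
    [0.021,0,0.029,0,0,0,0],
    [0.032,0,0.035,0,0,0,0],
    [0.043,0,0.042,0,0,0,0],
    [0.043,0,0.042,0,0,0,0]
  ]
}}

```text
t: 24.68
tool_pos: [0.6908, 0.0472, 0.0584]
tcp_rot: [0.407, 0.016, 0.913, -0.008]
wrist_force: [-20.0, -1.6, 28.5]
opening: -0.0002
grasp_force: 14.1
```

The force rose to 28 N with no further travel, so the lid is fully down. Next I simulate the way out and up to the handle.

Run:
```python
from cand import *
from row import *
s=sense();print(s['q'],s['wrist_force'])
o=[([.69,.047,.11],48),([.608,.04,.15],38),([.605,-.045,.22],35)]
print('A');sim(o+[([.605,-.045,.32],35),([.59,-.045,.39],35),([.59,.047,.385],35),([.60,.047,.35],35),([.60,.047,.2],35),([.60,.047,.075],35)],s['q'],s['tool_pos'],48)
print('B');sim(o+[([.56,-.045,.3],35),([.55,-.045,.385],35),([.55,.047,.385],35),([.612,.047,.32],35),([.61,.047,.2],35),([.61,.047,.039],35)],s['q'],s['tool_pos'],48)
print(row([.69,.047,.11],48),row([.66,.047,.13],45),row([.64,.045,.14],42))
```

```text
[ 0.329  0.741 -0.609  2.217  2.529  0.731 -0.897] [-19.951  -1.592  28.495]
A
[0.69, 0.047, 0.11] 48 [ 0.329  0.605 -0.614  2.223  2.422  0.622 -0.849] 0.0 0.0
[0.608, 0.04, 0.15] 38 [ 0.223  0.313 -0.463  2.291  1.908  0.285 -0.472] 0.0 0.0
[0.605, -0.045, 0.22] 35 [ 0.877  0.233 -0.931  2.2    0.851  0.265  0.78 ] 0.0 0.0
[0.605, -0.045, 0.32] 35 [ 1.482  0.156 -1.529  2.083  0.403  0.466  1.227] 0.0 0.0
[0.59, -0.045, 0.39] 35 [ 1.296 -0.193 -1.106  2.012 -0.397  0.634  1.926] 0.0 0.0
[0.59, 0.047, 0.385] 35 [ 1.303 -0.298 -1.254  2.014 -0.419  0.633  1.768] 0.0 0.0
[0.6, 0.047, 0.35] 35 [ 1.455 -0.259 -1.438  2.047 -0.394  0.54   1.749] 0.0 0.0
[0.6, 0.047, 0.2] 35 [ 1.551 -0.3   -1.53   2.327 -1.143  0.289  2.491] 69.3 4.5
[0.6, 0.047, 0.075] 35 [ 1.542 -0.3   -1.53   2.41  -1.207  0.292  2.56 ] 164.1 2.6
B
[0.69, 0.047, 0.11] 48 [ 0.329  0.605 -0.614  2.223  2.422  0.622 -0.849] 0.0 0.0
[0.608, 0.04, 0.15] 38 [ 0.223  0.313 -0.463  2.291  1.908  0.285 -0.472] 0.0 0.0
[0.605, -0.045, 0.22] 35 [ 0.877  0.233 -0.931  2.2    0.851  0.265  0.78 ] 0.0 0.0
[0.56, -0.045, 0.3] 35 [ 1.218 -0.108 -1.103  2.198 -0.324  0.397  1.879] 0.0 0.0
[0.55, -0.045, 0.385] 35 [ 1.11  -0.272 -0.882  2.093 -0.486  0.656  2.015] 0.0 0.0
[0.55, 0.047, 0.385] 35 [ 0.958 -0.3   -0.961  2.088 -0.322  0.63   1.675] 0.0 0.0
[0.612, 0.047, 0.32] 35 [ 1.016  0.092 -1.251  2.067  0.497  0.495  0.95 ] 0.0 0.0
[0.61, 0.047, 0.2] 35 [ 0.578  0.282 -0.867  2.203  1.226  0.374  0.238] 0.0 0.0
[0.61, 0.047, 0.039] 35 [ 0.498  0.716 -0.817  2.263  2.119  0.628 -0.509] 0.0 0.0
[-0.474 -0.003 -0.438  0.     0.     0.001] [-0.41  -0.017 -0.884  0.     0.009  0.001] [-0.336 -0.051 -1.153  0.     0.017  0.001]
```

Run:
```python
from cand import *
from row import *
s=sense()
o=[([.69,.047,.11],48),([.608,.04,.15],36),([.58,.04,.16],25)]
for t in (15,22):
  for y in (-.045,.04):
    x=.55 if y<0 else .50
    print(t,y);sim(o+[([x,y,.22],t),([x,y,.32],t),([x,y,.40],t),([.55,.047,.40],t),([.60,.047,.37],t),([.60,.047,.32],t),([.60,.047,.2],t),([.60,.047,.04],t)],s['q'],s['tool_pos'],48)
```

```text
15 -0.045
[0.69, 0.047, 0.11] 48 [ 0.329  0.605 -0.614  2.223  2.422  0.622 -0.849] 0.0 0.0
[0.608, 0.04, 0.15] 36 [ 0.193  0.305 -0.424  2.266  1.697  0.251 -0.264] 0.0 0.0
[0.58, 0.04, 0.16] 25 [ 0.509  0.323 -0.77   2.162  0.835  0.434  0.629] 0.0 0.0
[0.55, -0.045, 0.22] 15 [ 0.931  0.296 -1.032  2.022  0.417  0.738  1.205] 0.0 0.0
[0.55, -0.045, 0.32] 15 [ 1.087  0.156 -1.143  1.895  0.202  0.927  1.398] 0.0 0.0
[0.55, -0.045, 0.4] 15 [ 1.161  0.061 -1.161  1.768  0.073  1.088  1.514] 0.0 0.0
[0.55, 0.047, 0.4] 15 [ 1.014  0.076 -1.227  1.765  0.15   1.099  1.278] 0.0 0.0
[0.6, 0.047, 0.37] 15 [ 0.815  0.264 -1.147  1.713  0.367  1.088  1.109] 0.0 0.0
[0.6, 0.047, 0.32] 15 [ 0.775  0.306 -1.112  1.788  0.428  0.996  1.053] 0.0 0.0
[0.6, 0.047, 0.2] 15 [ 0.638  0.434 -0.975  1.929  0.624  0.789  0.875] 0.0 0.0
[0.6, 0.047, 0.04] 15 [ 0.399  0.637 -0.686  2.025  0.978  0.526  0.551] 0.0 0.0
15 0.04
[0.69, 0.047, 0.11] 48 [ 0.329  0.605 -0.614  2.223  2.422  0.622 -0.849] 0.0 0.0
[0.608, 0.04, 0.15] 36 [ 0.193  0.305 -0.424  2.266  1.697  0.251 -0.264] 0.0 0.0
[0.58, 0.04, 0.16] 25
[... 1805 characters left out ...]
 0.509  0.323 -0.77   2.162  0.835  0.434  0.629] 0.0 0.0
[0.5, 0.04, 0.22] 22 [ 0.82   0.057 -1.026  2.226  0.275  0.526  1.121] 0.0 0.0
[0.5, 0.04, 0.32] 22 [ 0.815 -0.154 -0.902  2.095 -0.097  0.762  1.483] 0.0 0.0
[0.5, 0.04, 0.4] 22 [ 0.796 -0.233 -0.816  1.965 -0.171  0.957  1.564] 0.0 0.0
[0.55, 0.047, 0.4] 22 [ 0.814 -0.081 -0.931  1.873 -0.003  0.938  1.404] 0.0 0.0
[0.6, 0.047, 0.37] 22 [ 0.736  0.105 -0.961  1.825  0.229  0.892  1.213] 0.0 0.0
[0.6, 0.047, 0.32] 22 [ 0.695  0.158 -0.943  1.899  0.315  0.796  1.132] 0.0 0.0
[0.6, 0.047, 0.2] 22 [ 0.524  0.312 -0.8    2.039  0.6    0.579  0.863] 0.0 0.0
[0.6, 0.047, 0.04] 22 [ 0.144  0.536 -0.371  2.134  1.157  0.278  0.295] 0.0 0.0
```

Call:
{"fn": "apply_moves", "kwargs": {
  "deltas": [
    [-0.08,0,-0.07,0,0,0,0],
    [-0.24,0,-0.22,0,0,0,0],
    [-0.4,0,-0.37,0,0,0,0],
    [-0.47,0,-0.44,0,0,0,0],
    [-0.44,-0.01,-0.66,0,0.004,0,0],
    [-0.41,-0.017,-0.88,0,0.009,0,0],
    [-0.37,-0.04,-1,0,0.014,0,0],
    [-0.37,-0.04,-1,0,0.014,0,0]
  ]
}}

```text
t: 25.68
tool_pos: [0.6513, 0.045, 0.1315]
tcp_rot: [0.365, 0.018, 0.931, -0.007]
wrist_force: [-0.0, 0.8, -0.2]
opening: 0.0
grasp_force: 0.0
```

Run:
```python
from row import *
s=sense();print(s['q'],s['tool_pos'],row([.60,.042,.15],33),row([.575,.04,.165],25))
```

```text
[ 0.296  0.456 -0.565  2.255  2.222  0.443 -0.724] [0.651 0.045 0.131] [ 0.312 -0.062 -0.605  0.     0.027  0.   ] [ 0.413 -0.098 -0.954  0.     0.049  0.   ]
```

Call:
{"fn": "apply_moves", "kwargs": {
  "deltas": [
    [0.08,-0.01,-0.15,0,0.007,0,0],
    [0.16,-0.03,-0.3,0,0.014,0,0],
    [0.24,-0.045,-0.45,0,0.02,0,0],
    [0.31,-0.06,-0.6,0,0.027,0,0],
    [0.34,-0.07,-0.7,0,0.034,0,0],
    [0.38,-0.085,-0.83,0,0.042,0,0],
    [0.41,-0.1,-0.95,0,0.049,0,0],
    [0.41,-0.1,-0.95,0,0.049,0,0],
    [0.41,-0.1,-0.95,0,0.049,0,0]
  ]
}}

```text
t: 26.8
tool_pos: [0.575, 0.0392, 0.1634]
tcp_rot: [0.217, 0.019, 0.976, -0.004]
wrist_force: [-0.2, 0.1, -0.4]
opening: -0.0001
grasp_force: 0.0
```

Run:
```python
from row import *
from station import *
from h import *
s=sense();print(s['q'],s['tool_pos'],row([.51,.04,.2],20),row([.50,.04,.24],20))
im,d=get_image("wrist");c=calibration("wrist");np.savez("w5.npz",im=im,d=d,**c);c=load("w5");cv2.imwrite("pics/w5.png",im[:,:,::-1])
P,u,v=pts(c,hsv(c,(0,120,60),(4,255,255)));print('red',len(u),np.percentile(P,[2,50,98],axis=0))
P,u,v=pts(c,hsv(c,(20,100,60),(32,255,255)));print('yel',len(u),np.percentile(P,[2,50,98],axis=0))
```

```text
[ 0.385  0.275 -0.62   2.174  0.706  0.392  0.738] [0.575 0.039 0.163] [ 0.542 -0.021 -0.758  0.     0.014  0.   ] [ 0.444 -0.026 -1.264  0.     0.014  0.   ]
red 6770 [[ 0.686 -0.034  0.046]
 [ 0.718  0.045  0.052]
 [ 0.795  0.114  0.053]]
yel 1971 [[0.67  0.021 0.025]
 [0.68  0.048 0.052]
 [0.697 0.075 0.053]]
```

View pics/w5.png

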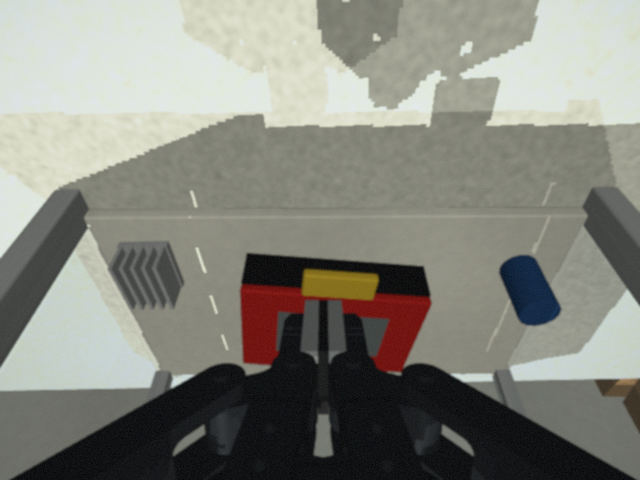

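Lid flat at 0.052–0.053 everywhere with the tab at (340,284), so it is fully closed; the can and heatsink are undisturbed. I'll go up to the handle.

Call:
{"fn": "apply_moves", "kwargs": {
  "deltas": [
    [0.15,0,-0.2,0,0.004,0,0],
    [0.3,-0.01,-0.4,0,0.008,0,0],
    [0.42,-0.02,-0.6,0,0.014,0,0],
    [0.54,-0.02,-0.76,0,0.014,0,0],
    [0.48,-0.02,-1,0,0.014,0,0],
    [0.48,-0.02,-1,0,0.014,0,0]
  ]
}}

```text
t: 27.6
tool_pos: [0.5073, 0.0407, 0.2214]
tcp_rot: [0.175, 0.019, 0.984, -0.004]
wrist_force: [0.9, -0.3, 0.1]
opening: -0.0002
grasp_force: 0.0
```

Run:
```python
from row import *
s=sense();print(s['q'],s['tool_pos'],row([.495,.045,.30],20),row([.495,.047,.38],20),row([.57,.047,.40],20))
```

```text
[ 0.628  0.078 -0.836  2.188  0.258  0.572  1.142] [0.507 0.041 0.221] [-0.193  0.048 -0.976  0.     0.001  0.   ] [-0.538  0.072 -1.914  0.     0.001  0.   ] [-1.504  0.108 -1.825  0.     0.001  0.   ]
```

Call:
{"fn": "apply_moves", "kwargs": {
  "deltas": [
    [-0.05,0.01,-0.25,0,0,0,0.3],
    [-0.1,0.02,-0.5,0,0,0,0.6],
    [-0.15,0.04,-0.75,0,0,0,1],
    [-0.2,0.05,-0.98,0,0,0,1]
  ]
}}

```text
t: 28.1
tool_pos: [0.4946, 0.0447, 0.2994]
tcp_rot: [0.174, 0.019, 0.985, -0.003]
wrist_force: [-0.6, 0.2, 0.8]
opening: 0.0724
grasp_force: 0.0
```

Call:
{"fn": "apply_moves", "kwargs": {
  "deltas": [
    [-0.08,0,-0.25,0,0,0,1],
    [-0.16,0,-0.5,0,0,0,1],
    [-0.25,0.01,-0.75,0,0,0,1],
    [-0.34,0.02,-0.95,0,0,0,1],
    [-0.34,0.02,-0.95,0,0,0,1],
    [-0.34,0.02,-0.95,0,0,0,1]
  ]
}}

```text
t: 28.85
tool_pos: [0.494, 0.0465, 0.379]
tcp_rot: [0.173, 0.019, 0.985, -0.003]
wrist_force: [0.0, -1.3, -1.2]
opening: 0.0855
grasp_force: 0.0
```

Run:
```python
from row import *
s=sense();d=pose(20)[:,2];g=np.array([.596,.048,.338])+.019*d;print(s['q'],s['tool_pos'],g,row(g-.075*d,20),row(g,20))
```

```text
[ 0.681 -0.186 -0.76   1.985 -0.103  0.948  1.485] [0.494 0.046 0.379] [0.602 0.048 0.32 ] [-1.022  0.068  0.217  0.    -0.     0.   ] [-1.023  0.067  1.154  0.    -0.     0.   ]
```

Call:
{"fn": "apply_moves", "kwargs": {
  "deltas": [
    [-0.25,0.02,0.05,0,0,0,1],
    [-0.5,0.04,0.1,0,0,0,1],
    [-0.75,0.06,0.16,0,0,0,1],
    [-1,0.07,0.21,0,0,0,1],
    [-1,0.07,0.21,0,0,0,1],
    [-1,0.07,0.21,0,0,0,1]
  ]
}}

```text
t: 29.6
tool_pos: [0.5746, 0.0494, 0.3908]
tcp_rot: [0.173, 0.019, 0.985, -0.003]
wrist_force: [0.0, -0.7, -0.6]
opening: 0.0857
grasp_force: 0.0
```

Call:
{"fn": "apply_moves", "kwargs": {
  "deltas": [
    [-0.02,0,0.2,0,0,0,1],
    [-0.02,0,0.4,0,0,0,1],
    [-0.02,0,0.6,0,0,0,1],
    [-0.02,0,0.8,0,0,0,1],
    [-0.02,0,0.94,0,0,0,1],
    [-0.02,0,0.94,0,0,0,1],
    [-0.02,0,0.94,0,0,0,1]
  ]
}}

```text
t: 30.48
tool_pos: [0.6031, 0.0486, 0.3225]
tcp_rot: [0.174, 0.019, 0.984, -0.003]
wrist_force: [0.2, -0.2, 0.0]
opening: 0.0854
grasp_force: 0.0
```

Call:
{"fn": "apply_moves", "kwargs": {
  "deltas": [
    [0,0,0,0,0,0,0.7],
    [0,0,0,0,0,0,0.55],
    [0,0,0,0,0,0,0.45],
    [0,0,0,0,0,0,0.38],
    [0,0,0,0,0,0,0.3],
    [0,0,0,0,0,0,0.3]
  ],
  "squeeze": 60
}}

```text
t: 31.22
tool_pos: [0.6027, 0.0472, 0.322]
tcp_rot: [0.174, 0.019, 0.985, -0.004]
wrist_force: [-2.4, -4.2, 2.7]
opening: 0.0348
grasp_force: 62.6
```

Run:
```python
from cand import *
from row import *
s=sense();C=R.from_quat(np.array(s['tcp_rot'])[[1,2,3,0]]).as_matrix();p=s['tool_pos'];print(s['q'],p,s['opening'],s['wrist_force'],C.T@[0,0,-1])
sim([(p-[0,0,.1],20),(p-[0,0,.2],20),(p-[0,0,.28],20)],s['q'],p,20)
```

```text
[ 0.611  0.172 -0.857  1.863  0.291  0.843  1.157] [0.603 0.047 0.322] 0.03484191719696021 [-2.399 -4.236  2.749] [0.342 0.    0.94 ]
[0.603 0.047 0.222] 20 [ 0.506  0.29  -0.775  1.983  0.482  0.657  0.976] 0.0 0.0
[0.603 0.047 0.122] 20 [ 0.341  0.426 -0.601  2.064  0.73   0.473  0.738] 0.0 0.0
[0.603 0.047 0.042] 20 [ 0.155  0.541 -0.382  2.099  0.966  0.311  0.491] 0.0 0.0
```

Call:
{"fn": "apply_moves", "kwargs": {
  "deltas": [
    [0.017,0,0.047,0,0,0,0.3],
    [0.051,0,0.141,0,0,0,0.3],
    [0.085,0,0.235,0,0,0,0.3],
    [0.12,0,0.329,0,0,0,0.3],
    [0.154,0,0.423,0,0,0,0.3],
    [0.188,0,0.517,0,0,0,0.3],
    [0.222,0,0.611,0,0,0,0.3],
    [0.257,0,0.705,0,0,0,0.3],
    [0.291,0,0.8,0,0,0,0.3],
    [0.325,0,0.893,0,0,0,0.3],
    [0.359,0,0.987,0,0,0,0.3]
  ]
}}

```text
t: 32.6
tool_pos: [0.6027, 0.0472, 0.2376]
tcp_rot: [0.174, 0.019, 0.985, -0.004]
wrist_force: [-3.1, -4.9, 3.0]
opening: 0.0352
grasp_force: 62.6
```

Call:
{"fn": "apply_moves", "kwargs": {
  "deltas": [
    [0.034,0,0.094,0,0,0,0.3],
    [0.068,0,0.188,0,0,0,0.3],
    [0.103,0,0.282,0,0,0,0.3],
    [0.137,0,0.376,0,0,0,0.3],
    [0.171,0,0.47,0,0,0,0.3],
    [0.205,0,0.564,0,0,0,0.3],
    [0.239,0,0.658,0,0,0,0.3],
    [0.274,0,0.752,0,0,0,0.3],
    [0.308,0,0.846,0,0,0,0.3],
    [0.342,0,0.94,0,0,0,0.3]
  ]
}}

```text
t: 33.85
tool_pos: [0.6027, 0.0472, 0.1575]
tcp_rot: [0.174, 0.019, 0.985, -0.004]
wrist_force: [-2.3, -5.1, 2.8]
opening: 0.035
grasp_force: 62.7
```

Call:
{"fn": "apply_moves", "kwargs": {
  "deltas": [
    [0.034,0,0.094,0,0,0,0.3],
    [0.068,0,0.188,0,0,0,0.3],
    [0.103,0,0.282,0,0,0,0.3],
    [0.137,0,0.376,0,0,0,0.3],
    [0.171,0,0.47,0,0,0,0.3],
    [0.205,0,0.564,0,0,0,0.3],
    [0.239,0,0.658,0,0,0,0.3],
    [0.265,0,0.728,0,0,0,0.3],
    [0.282,0,0.775,0,0,0,0.3],
    [0.282,0,0.775,0,0,0,0.3]
  ]
}}

```text
t: 35.1
tool_pos: [0.6027, 0.0472, 0.0911]
tcp_rot: [0.173, 0.019, 0.985, -0.003]
wrist_force: [3.3, -4.4, -5.2]
opening: 0.0347
grasp_force: 61.6
```

Run:
```python
from row import *
s=sense();print(s['q'],s['tool_pos'],s['opening'],s['wrist_force'],row([.603,.047,.042],20))
```

```text
[ 0.283  0.473 -0.533  2.08   0.823  0.417  0.647] [0.603 0.047 0.091] 0.03471586662725402 [ 3.34  -4.372 -5.19 ] [ 0.206 -0.003  0.578  0.    -0.     0.   ]
```

Call:
{"fn": "apply_moves", "kwargs": {
  "deltas": [
    [0.021,0,0.059,0,0,0,0.3],
    [0.043,0,0.118,0,0,0,0.3],
    [0.064,0,0.176,0,0,0,0.3],
    [0.086,0,0.235,0,0,0,0.3],
    [0.107,0,0.294,0,0,0,0.3],
    [0.128,0,0.353,0,0,0,0.3],
    [0.15,0,0.411,0,0,0,0.3],
    [0.165,0,0.453,0,0,0,0.3],
    [0.175,0,0.482,0,0,0,0.3],
    [0.182,0,0.499,0,0,0,0.3],
    [0.182,0,0.499,0,0,0,0.3]
  ]
}}

```text
t: 36.48
tool_pos: [0.6027, 0.0472, 0.0491]
tcp_rot: [0.173, 0.019, 0.985, -0.004]
wrist_force: [-0.6, -5.1, -0.2]
opening: 0.0349
grasp_force: 62.4
```

Call:
{"fn": "apply_moves", "kwargs": {
  "deltas": [
    [0.005,0,0.014,0,0,0,0.3],
    [0.01,0,0.028,0,0,0,0.3],
    [0.015,0,0.042,0,0,0,0.3],
    [0.02,0,0.056,0,0,0,0.3],
    [0.024,0,0.066,0,0,0,0.3],
    [0.024,0,0.066,0,0,0,0.3]
  ]
}}

```text
t: 37.22
tool_pos: [0.6028, 0.0472, 0.0436]
tcp_rot: [0.174, 0.019, 0.985, -0.004]
wrist_force: [-1.7, -5.8, 0.7]
opening: 0.0355
grasp_force: 62.8
```

Call:
{"fn": "apply_moves", "kwargs": {
  "deltas": [
    [0.003,0,0.009,0,0,0,0.3],
    [0.006,0,0.018,0,0,0,0.3],
    [0.01,0,0.027,0,0,0,0.3],
    [0.013,0,0.035,0,0,0,0.3],
    [0.013,0,0.035,0,0,0,0.3]
  ]
}}

```text
t: 37.85
tool_pos: [0.6028, 0.0472, 0.0426]
tcp_rot: [0.175, 0.019, 0.984, -0.004]
wrist_force: [-14.9, -7.0, 25.2]
opening: 0.0351
grasp_force: 66.2
```

```bash
python3 -c "
from station import *
s=sense();print(s['wrist_force'],s['tool_pos'])"
```

```text
[-14.86504096  -6.99158899  25.22904615] [0.60278189 0.04718059 0.04264379]
```

The sash is on its stop (25 N up). I'll relax, release and back off.

Call:
{"fn": "apply_moves", "kwargs": {
  "deltas": [
    [-0.004,0,-0.01,0,0,0,0.3],
    [-0.006,0,-0.015,0,0,0,0.3],
    [-0.006,0,-0.015,0,0,0,0.5],
    [-0.006,0,-0.015,0,0,0,0.8],
    [-0.006,0,-0.015,0,0,0,1],
    [-0.006,0,-0.015,0,0,0,1],
    [-0.006,0,-0.015,0,0,0,1],
    [-0.006,0,-0.015,0,0,0,1]
  ]
}}

```text
t: 38.85
tool_pos: [0.6032, 0.0487, 0.0422]
tcp_rot: [0.174, 0.019, 0.985, -0.003]
wrist_force: [0.6, 0.5, 1.5]
opening: 0.0854
grasp_force: 0.0
```

Call:
{"fn": "apply_moves", "kwargs": {
  "deltas": [
    [0,0,-0.1,0,0,0,1],
    [0,0,-0.3,0,0,0,1],
    [0,0,-0.5,0,0,0,1],
    [0,0,-0.75,0,0,0,1],
    [0,0,-1,0,0,0,1],
    [0.4,0,-1,0,0,0,1],
    [0.8,0,-1,0,0,0,1],
    [0.8,0,-1,0,0,0,1],
    [0.8,0,-1,0,0,0,1]
  ]
}}

```text
t: 39.98
tool_pos: [0.5165, 0.052, 0.0962]
tcp_rot: [0.175, 0.019, 0.984, -0.003]
wrist_force: [0.9, -1.0, 0.1]
opening: 0.0856
grasp_force: 0.0
```

Run:
```python
from row import *
from station import *
from h import *
s=sense();print(s['t'],s['tool_pos'],s['wrist_force'])
im,d=get_image("wrist");c=calibration("wrist");np.savez("w6.npz",im=im,d=d,**c);c=load("w6");cv2.imwrite("pics/w6.png",im[:,:,::-1])
im2,_=get_image("scene")
P,u,v=pts(c,hsv(c,(5,120,60),(16,255,255)));m=(abs(P[:,0]-.6)<.05);print('handle',m.sum(),np.percentile(P[m],[2,50,98],axis=0))
P,u,v=pts(c,hsv(c,(100,120,30),(125,255,255)));m=(abs(P[:,0]-.64)<.02);print('rail',m.sum(),np.percentile(P[m],[2,50,98],axis=0))
a=cv2.resize(im,(400,300));b=cv2.resize(im2,(400,300));cv2.imwrite("pics/fin.png",np.hstack([a,b])[:,:,::-1])
```

```text
39.975 [0.517 0.052 0.096] [ 0.863 -0.96   0.082]
handle 5306 [[0.58  0.03  0.05 ]
 [0.594 0.047 0.067]
 [0.639 0.065 0.078]]
rail 10805 [[ 0.63  -0.139  0.015]
 [ 0.637  0.071  0.028]
 [ 0.646  0.231  0.038]]
```

View pics/fin.png

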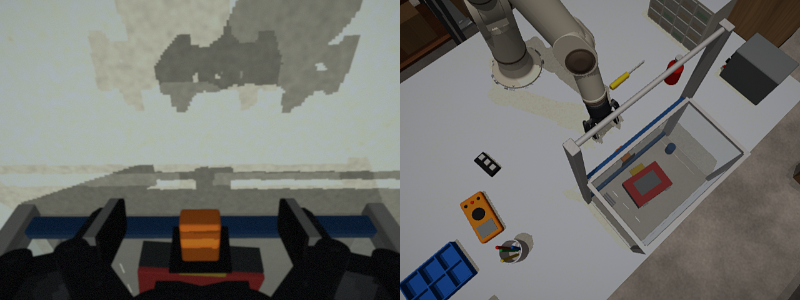

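Rail bottom at about 0.014 m and handle top at 0.067 m show the sash is shut. The lid is closed, the gripper is clear, and the other items haven't moved.

```bash
python3 -c "
from station import *
print(hand_in())"
```

```text
the job is handed in; nothing more can be done
None
```

The job is handed in: the sash went up to its stop, the lid is fully closed over the board, and the sash is back down and shut. It took about 40 s, and nothing else on the bench or in the cabinet appears to have moved. The verdict was not shown; one thing to note is that the wrist force reached about 80 N against the top stop, above the 40 N body-press limit (though this was through the gripped handle) but below the 120 N wrist limit.

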